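# Scoop the good grinding balls out of the chips

### The arm

A 7-joint arm with a two-finger parallel gripper is mounted at the origin on a cart in front of the work surface, level with it; the furniture and walls round the work are solid. World frame = base frame: x ahead of the robot, y to its left, z up, the work surface at z = 0. Lengths are in m, angles in rad, forces in N, time in s.
With the tool pointing down it reaches from about 0.4 to 0.875 m from the base axis. Payload 19.3 kg.
Tool frame: the origin (TCP) lies between the finger pads; the fingertips stand 17 mm ahead of it and the grasp point (between the pads) lies 2 mm behind it; x points along the fingers, y is the direction in which the jaws open and shut, and the axes are right-handed (so a half turn about x gives the same grasp; the last joint's range is limited). The gripper opens to 85 mm and grips with 20 to 120 N. Pads are 22 mm wide; open, the fingers measure 114 mm over their backs; the gripper's body (76 mm by 85 mm) begins 54 mm behind the grasp point. The pads swing forward as they close: fully open they stand 13 mm farther back than shut.
Start: joints at [-1.414, 0.521, -0.036, 1.599, 0.021, 1.021, -0.113], TCP at [0.141, 0.609, 0.248] pointing down, gripper open.
Joint ranges: [-2.91, 2.91], [-0.3, 2.13], [-1.5, 1.42], [0.17, 2.43], [-1.26, 4.41], [0.16, 1.93], [-2.52, 2.52]. Speed limits (rad/s): [1.89, 1.89, 2.39, 2.39, 3.01, 3.01, 3.01].

### API

Orientations are given as [roll, pitch, yaw] about the fixed x, y, z axes, in that order (R = Rz(yaw) Ry(pitch) Rx(roll)).
In Python, from workcell import bot gives the robot as it stands.
- The arm moves only by the shell command python3 -m creep 'ROWS' [FORCE]. ROWS is JSON, a list of rows, each an object of numbers: "wx", "wy", "wz": the turn, a rotation vector about the tool's x, y, z in degrees; "tx", "ty", "tz": the shift along the tool's x, y, z in m; "claw": the closure, from 0 (fully open) to 1 (shut). A call has 1 to 8 rows; each row is the pose to reach, as a shift and turn from the pose measured when the call began, along the tool's axes at that moment; what a row does not reach only later rows make up. A row lasts 1/10 s, in which the tool goes at most 50 mm and 8.59 degrees, less where a joint would pass 70% of its speed; a pose out of reach is approached as far as the arm can. A call with a gripper value outside its range is refused whole. The fingers move at their own pace and stop on an object; FORCE is the grip in N (left out, the last holds). Time passes only in rows, so rows that repeat a pose let the fingers close. It gives the time, the measured TCP pose, the force and the opening at its end, in the units of the state.
- bot.observe(): the state, without advancing time (a new reading comes with each control period).
- bot.grab_frame(name): name is "side" or "top"; returns the picture (420x560x3 uint8, blue, green, red); there is no depth.
- bot.get_calibration(name): a dict with "fx", "fy", "cx", "cy" (pixels), "dist_coeffs" ([k1, k2, p1, p2, k3] as OpenCV has them; the pictures are not rectified), "R" (3x3) and "t" (3): a world point X has camera coordinates R X + t. Camera axes: x right, y down, z forward; pixel columns grow to the right and rows downward; lengths in m; the calibration is good to about 2 mm. A picture is of the moment at which its call begins. get_calibration takes no time and is no camera call.
- bot.job_done(): hands the job in, once; it reports no verdict.
The state is a dict: "clock": time; "qpos": joint angles; "qd": joint speeds; "joint_efforts": joint torques, N m; "position": TCP position; "tool_rot": TCP orientation; "force": force on the tool from outside, world axes, zero at the start; "moment": the same for the moment, N m; "grip_width": finger opening in m.
Only numpy, scipy, OpenCV 4.12 (cv2) and the standard library are available. Lean on these libraries where they do the work, as an engineer would, in place of code of your own. Each camera call takes 0.05 s, during which the arm holds its last target.

### The job

Take the wire scoop from its green parking tray and with it lift all four white grinding balls out of the blue tray in one scoopful, holding it clear above the tray so that the small brown chips drop back or stay in there. Tip the four balls into the steel bowl without touching them with the fingers, then lay the scoop flat in its green tray again and let go; every chip must end up in the blue tray, and the bottles and the cup standing behind must stay where they are.

Things in the scene. Friction and masses are not known exactly. Their poses are not given: they have to be found in the camera images.
- tray_floor (a point): Blue sorting tray, fixed; point: centre of its inner floor, 3 mm above the bench. Inside 210 mm long (own x, + to the far end, away from the robot), 94 mm wide (own y), z up; walls 3 mm, rim 42 mm above the bench, with a 7 mm outward flange. The two far inner corners are cut off at 45 degrees by 25 mm. The near half (x below 0) starts empty; balls and chips lie in the far half.
- tray_far_wall (a point): Foot of the inner face of the blue tray's far wall, mid-width, at floor height: 105 mm along tray x from tray_floor; same axes.
- scoop_grip (a point): Centre of the black handle of the loose wire scoop (0.16 kg). Axes are the scoop's: x forward to the tine tips, y left, z up when the tines lie flat. Handle: bar 18 mm thick along y (close the fingers along y), 26 mm wide, 68 mm long, its centre 101 mm above the scoop's underside; it leans back 10 degrees: its top points along (-0.17, 0, 0.98) in scoop axes.
- scoop_tip (a point): Front tip of the middle tine, at underside level; scoop axes. It lies 109 mm forward of and 101 mm below scoop_grip. Five steel tines along x, 4 mm thick, 14 mm gaps, outer two 18 mm shorter; open front, back plate 30 mm high 93 mm behind the tips, whole width 84 mm.
- scoop_bed (a point): Middle of the scoop's bed, 12 mm above its underside, 46 mm behind the tips, 63 mm ahead of and 89 mm below scoop_grip; scoop axes. Cheeks 24 mm high close both sides of the rear 55 mm. With the front raised some 15 degrees the balls roll against the back plate; lowered some 20 degrees they roll out over the tips.
- park_in (a point): Green shallow parking tray of the scoop, fixed, 140 x 125 mm outside (own x and y; 132 x 117 mm inside), rim 11 mm high; this point is the centre of its inner floor, 4 mm above the bench. The scoop starts flat in it, tines towards its +x.
- bowl_in (a point): Round steel bowl for the good balls, fixed to the bench, 150 mm across at the rim, rim 50 mm above the bench; this point is the centre of its inner floor. It and the parking tray may be on either side of the blue tray.
- ball0_center (a point): Good grinding ball: white ceramic, 24 mm diameter, smooth, 30 g, rolls easily; this point is its centre.
- ball1_center (a point): Good grinding ball: white ceramic, 24 mm diameter, smooth, 30 g, rolls easily; this point is its centre.
- ball2_center (a point): Good grinding ball: white ceramic, 24 mm diameter, smooth, 30 g, rolls easily; this point is its centre.
- ball3_center (a point): Good grinding ball: white ceramic, 24 mm diameter, smooth, 30 g, rolls easily; this point is its centre.
- chip0_center (a point): Undersized chip: reddish-brown dome-shaped piece, 10 mm across and 7 mm high, passes freely between the tines; this point is 3 mm above its flat base, its middle.
- chip1_center (a point): Undersized chip: reddish-brown dome-shaped piece, 10 mm across and 7 mm high, passes freely between the tines; this point is 3 mm above its flat base, its middle.
- chip2_center (a point): Undersized chip: reddish-brown dome-shaped piece, 10 mm across and 7 mm high, passes freely between the tines; this point is 3 mm above its flat base, its middle.
- chip3_center (a point): Undersized chip: reddish-brown dome-shaped piece, 10 mm across and 7 mm high, passes freely between the tines; this point is 3 mm above its flat base, its middle.
- chip4_center (a point): Undersized chip: reddish-brown dome-shaped piece, 10 mm across and 7 mm high, passes freely between the tines; this point is 3 mm above its flat base, its middle.
- bottle_mid (a point): Bystander: white bottle with blue cap, 46 mm across, 96 mm high, standing; point half-way up.
- cup_mid (a point): Bystander: white sample cup with red lid, 62 mm across, 66 mm high; point half-way up.
- dropper_mid (a point): Bystander: white dropper bottle with black cap, 32 mm across, 76 mm high; point half-way up.

How it is judged:
On the way, in this order (a step that is already met when the one before it is completed fails the run):
1. the scoop is taken up out of its parking tray (height (world z) of scoop_bed above 0.05 m), for 0.2 s.
2. all four balls lie in the scoop, which is held clear above the blue tray's rim, and all chips are in the blue tray (x of ball0_center in the frame of scoop_bed between -0.047 and 0.046 m and y of ball0_center in the frame of scoop_bed between -0.04 and 0.04 m and z of ball0_center in the frame of scoop_bed between -0.008 and 0.035 m and x of ball1_center in the frame of scoop_bed between -0.047 and 0.046 m and y of ball1_center in the frame of scoop_bed between -0.04 and 0.04 m and z of ball1_center in the frame of scoop_bed between -0.008 and 0.035 m and x of ball2_center in the frame of scoop_bed between -0.047 and 0.046 m and y of ball2_center in the frame of scoop_bed between -0.04 and 0.04 m and z of ball2_center in the frame of scoop_bed between -0.008 and 0.035 m and x of ball3_center in the frame of scoop_bed between -0.047 and 0.046 m and y of ball3_center in the frame of scoop_bed between -0.04 and 0.04 m and z of ball3_center in the frame of scoop_bed between -0.008 and 0.035 m and x of chip0_center in the frame of tray_floor between -0.105 and 0.105 m and y of chip0_center in the frame of tray_floor between -0.047 and 0.047 m and height (world z) of each of chip0_center, chip1_center, chip2_center, chip3_center, chip4_center below 0.03 m and x of chip1_center in the frame of tray_floor between -0.105 and 0.105 m and y of chip1_center in the frame of tray_floor between -0.047 and 0.047 m and x of chip2_center in the frame of tray_floor between -0.105 and 0.105 m and y of chip2_center in the frame of tray_floor between -0.047 and 0.047 m and x of chip3_center in the frame of tray_floor between -0.105 and 0.105 m and y of chip3_center in the frame of tray_floor between -0.047 and 0.047 m and x of chip4_center in the frame of tray_floor between -0.105 and 0.105 m and y of chip4_center in the frame of tray_floor between -0.047 and 0.047 m and height (world z) of scoop_bed above 0.065 m and height (world z) of each of ball0_center, ball1_center, ball2_center, ball3_center above 0.055 m), for 0.3 s.
3. all four balls are in the bowl (horizontal distance between each of ball0_center, ball1_center, ball2_center, ball3_center and bowl_in below 0.07 m and height (world z) of each of ball0_center, ball1_center, ball2_center, ball3_center below 0.05 m), for 0.3 s.
At the end, for the whole second after the job is handed in: All balls inside the bowl (centres within 70 mm of its middle, below 50 mm), all chips within the blue tray's walls, the scoop flat (tilt under 4 degrees) on its parking tray's floor, bed within 30 mm of the centre along each side, bystanders within 20 mm of their start (all of step 3 and x of chip0_center in the frame of tray_floor between -0.105 and 0.105 m and y of chip0_center in the frame of tray_floor between -0.047 and 0.047 m and height (world z) of each of chip0_center, chip1_center, chip2_center, chip3_center, chip4_center below 0.03 m and x of chip1_center in the frame of tray_floor between -0.105 and 0.105 m and y of chip1_center in the frame of tray_floor between -0.047 and 0.047 m and x of chip2_center in the frame of tray_floor between -0.105 and 0.105 m and y of chip2_center in the frame of tray_floor between -0.047 and 0.047 m and x of chip3_center in the frame of tray_floor between -0.105 and 0.105 m and y of chip3_center in the frame of tray_floor between -0.047 and 0.047 m and x of chip4_center in the frame of tray_floor between -0.105 and 0.105 m and y of chip4_center in the frame of tray_floor between -0.047 and 0.047 m and x of scoop_bed in the frame of park_in between -0.03 and 0.03 m and y of scoop_bed in the frame of park_in between -0.03 and 0.03 m and z of scoop_bed in the frame of park_in between 0.008 and 0.016 m and angle between scoop_bed's own z axis and vertical below 0.07 rad and distance of each of bottle_mid, cup_mid, dropper_mid from where it was at the start of the episode below 0.02 m); the robot touches nothing.
It fails at once if the fingers touch a ball (contact force between the fingers and ball0 above 0.3 N or contact force between the fingers and ball1 above 0.3 N or contact force between the fingers and ball2 above 0.3 N or contact force between the fingers and ball3 above 0.3 N).
It fails at once if a bystander is pushed away by 20 mm or more (distance of any of bottle_mid, cup_mid, dropper_mid from where it was at the start of the episode above 0.02 m).
It also fails if it takes over 64 s, if anything falls off the work surface, if the arm or the gripper's body presses on something with over 40 N, if the wrist force passes 120 N, or if a joint passes its speed limit or range.

## Working session

There is one attempt and no reset: what is moved stays moved. The work goes in short steps, Python scripts to look and compute and a shell command to move; the robot and the scene stay as the last step left them, time stands still between calls to the robot, and variables do not carry over. Pictures are saved under pics/ and viewed, and the job is handed in when it is done.

```bash
ls; mkdir -p pics; python3 - <<'E'
from workcell import bot
import cv2
for n in("side","top"):
    cv2.imwrite(f"pics/{n}0.png",bot.grab_frame(n)); c=bot.get_calibration(n); print(n,c)
print(bot.observe())
E
```

```text
pics
side {'fx': 514.0876454263197, 'fy': 514.0876454263197, 'cx': 283.10600102500445, 'cy': 205.1128233915108, 'dist_coeffs': array([0.05775219, 0.        , 0.        , 0.        , 0.        ]), 'R': array([[ 0.83807646, -0.54513521,  0.02134135],
       [-0.18233841, -0.31676243, -0.93081376],
       [ 0.51417949,  0.77620176, -0.36487023]]), 't': array([-0.48842263,  0.2132857 ,  0.672808  ])}
top {'fx': 394.2141138413292, 'fy': 394.2141138413292, 'cx': 271.9346830057504, 'cy': 210.6386020578102, 'dist_coeffs': array([-0.02755006,  0.        ,  0.        ,  0.        ,  0.        ]), 'R': array([[-3.25978858e-04, -9.99954241e-01, -9.56085805e-03],
       [-9.84430985e-01,  2.00141313e-03, -1.75760151e-01],
       [ 1.75771244e-01,  9.35471081e-03, -9.84386590e-01]]), 't': array([0.05210103, 0.60052051, 0.82249655])}
{'clock': 0.1, 'qpos': array([-1.4142277 ,  0.52194038, -0.03634797,  1.5999022 ,  0.02121558,
        1.02107431, -0.11281372]), 'qd': array([-0.000405  , -0.00294538,  0.00048798, -0.00075886,  0.00030987,
        0.00141698,  0.00115969]), 'joint_efforts': array([ 2.93771278e-03, -9.28488779e+01,  1.98413394e+00, -3.70534050e+01,
        1.81944855e-02,  5.40187248e-03, -6.36182494e-05]), 'position': array([0.14048347, 0.60874816, 0.24780926]), 'tool_rot': array([-1.50023924,  1.56985756, -1.7270075 ]), 'force': array([-0.91650506, -0.48665134, -0.8229149 ]), 'moment': array([-0.02394981, -0.01403834, -0.01100431]), 'grip_width': 0.08521737073315355}
```

View pics/side0.png

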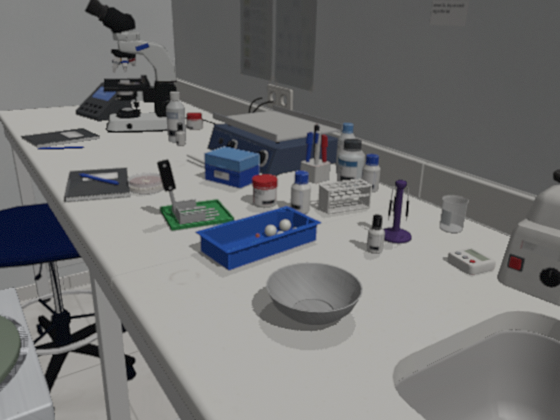

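View pics/top0.png

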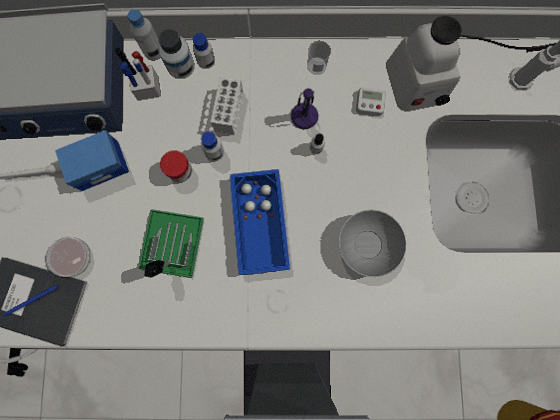

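Side view: the scoop is in the green tray (handle near 167,175), the blue tray near (260,237), and the bowl at (313,295). Top view: green tray (172,243), blue tray (260,222) with the balls near (257,197), and the bowl (370,243).

```bash
cat > h.py <<'E'
import numpy as np, cv2
from workcell import bot
from scipy.spatial.transform import Rotation as Ro
def cal(n):
    c=bot.get_calibration(n); K=np.array([[c['fx'],0,c['cx']],[0,c['fy'],c['cy']],[0,0,1]]); return K,np.array(c['dist_coeffs']),c['R'],c['t']
def ray(n,uv):
    K,d,R,t=cal(n); p=cv2.undistortPoints(np.array(uv,float).reshape(-1,1,2),K,d).reshape(-1,2)
    v=np.c_[p,np.ones(len(p))]@R; return -R.T@t, v
def onz(n,uv,z):
    o,v=ray(n,uv); return o+v*((z-o[2])/v[:,2])[:,None]
def proj(n,X):
    K,d,R,t=cal(n); return cv2.projectPoints(np.array(X,float).reshape(-1,1,3),cv2.Rodrigues(R)[0],t,K,d)[0].reshape(-1,2)
def tri(uva,uvb):
    o1,v1=ray('side',uva);o2,v2=ray('top',uvb);v1=v1[0]/np.linalg.norm(v1[0]);v2=v2[0]/np.linalg.norm(v2[0])
    s=np.linalg.lstsq(np.c_[v1,-v2],o2-o1,rcond=None)[0];a=o1+s[0]*v1;b=o2+s[1]*v2;return (a+b)/2,np.linalg.norm(a-b)
def crop(n,x0,y0,w,h,k,name):
    im=bot.grab_frame(n) if isinstance(n,str) else n
    cv2.imwrite(f"pics/{name}.png",cv2.resize(im[y0:y0+h,x0:x0+w],None,fx=k,fy=k,interpolation=cv2.INTER_CUBIC))
E
python3 - <<'E'
from h import *
t=cv2.imread('pics/top0.png');s=cv2.imread('pics/side0.png')
crop(t,130,150,190,140,4,'t0c');crop(s,140,150,190,140,4,'s0c')
hsv=cv2.cvtColor(t,cv2.COLOR_BGR2HSV)
def big(m):
    cs,_=cv2.findContours(m,cv2.RETR_EXTERNAL,cv2.CHAIN_APPROX_NONE);return max(cs,key=cv2.contourArea)
for nm,lo,hi,z,roi in(('green',(45,80,30),(85,255,255),.011,(130,200,90,90)),('blue',(105,140,40),(130,255,255),.042,(220,160,80,120))):
    m=cv2.inRange(hsv,lo,hi);mm=np.zeros_like(m);x,y,w,h=roi;mm[y:y+h,x:x+w]=m[y:y+h,x:x+w]
    c=big(mm);P=onz('top',c.reshape(-1,2),z)
    r=cv2.minAreaRect((P[:,:2]*1000).astype(np.float32));print(nm,r)
# balls
m=cv2.inRange(hsv,(0,0,150),(180,80,255));mm=m[175:215,238:280]
n,l,st,ce=cv2.connectedComponentsWithStats(mm)
for i in range(1,n):print('ball',ce[i]+[238,175],st[i][4],onz('top',[ce[i]+[238,175]],.015))
# bowl
print(onz('top',[[339,243],[405,243],[370,211],[370,277]],.05))
E
```

```text
green ((533.9371948242188, 285.69927978515625), (125.48677062988281, 139.3118438720703), 80.83500671386719)
blue ((579.9796142578125, 81.11994171142578), (228.31787109375, 111.96160125732422), 5.956991195678711)
ball [247.14285714 187.14285714] 35 [[0.66360253 0.10995618 0.015     ]]
ball [266.5625 188.    ] 32 [[0.66141211 0.06434609 0.015     ]]
ball [250.57575758 204.57575758] 33 [[0.62188899 0.10150156 0.015     ]]
ball [266.5   203.625] 32 [[0.6240622  0.06441332 0.015     ]]
[[ 0.5286677  -0.09590803  0.05      ]
 [ 0.52832004 -0.24114024  0.05      ]
 [ 0.59993279 -0.16715894  0.05      ]
 [ 0.45475678 -0.16093464  0.05      ]]
```

View pics/t0c.png

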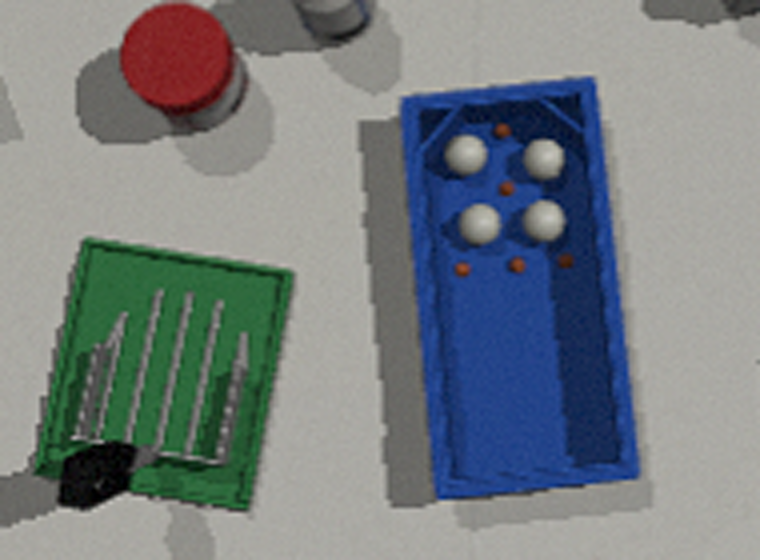

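View pics/s0c.png

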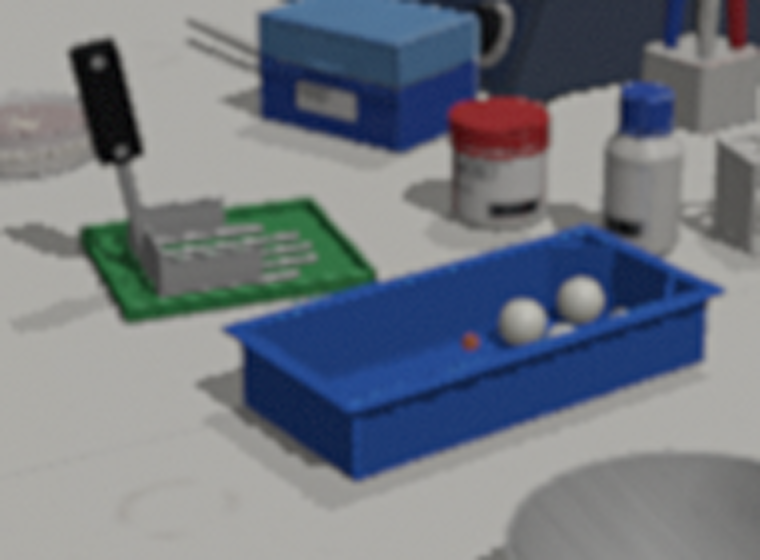

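```bash
python3 - <<'E'
from h import *
t=cv2.imread('pics/top0.png');s=cv2.imread('pics/side0.png')
C=np.array([.580,.0811,.003]);a=np.radians(5.96);R=Ro.from_euler('z',a).as_matrix()
hsv=cv2.cvtColor(t,cv2.COLOR_BGR2HSV)
b=np.array([[247.1,187.1],[266.6,188],[250.6,204.6],[266.5,203.6]])
# ball centers from circles in crop (4x)
b=np.array([[467,155],[544,160],[480,224],[544,221]])/4+[130,150]-0.375
print('balls tray',((onz('top',b,.015)-C)@R*1000).round(1))
m=cv2.inRange(hsv,(0,110,50),(14,255,255))|cv2.inRange(hsv,(172,110,50),(180,255,255))
mm=np.zeros_like(m);mm[165:280,225:295]=m[165:280,225:295]
n,l,st,ce=cv2.connectedComponentsWithStats(mm)
for i in range(1,n):
    P=onz('top',[ce[i]],.006)[0];print('chip',ce[i].round(1),st[i][4],((P-C)@R*1000).round(1))
for n,im,roi in(('top',t,(140,255,30,25)),('side',s,(152,155,30,40))):
    x,y,w,h=roi;g=im[y:y+h,x:x+w].max(2);mk=(g<45).astype(np.uint8)
    nn,l,st,ce=cv2.connectedComponentsWithStats(mk);i=1+st[1:,4].argmax();print(n,ce[i]+[x,y],st[i]);
    if n=='top':T=ce[i]+[x,y]
    else:S=ce[i]+[x,y]
print(tri(S,T),onz('side',[S],.105),onz('top',[T],.105))
tip=onz('top',[[130+189/4-.375,150+292/4-.375]],.007);print('tip',tip)
# tine directions
q=np.array([[158,291],[133,438],[189,293],[163,445],[219,301],[190,455]])/4+[130,150]-.375
P=onz('top',q,.007);print(P.round(4),[np.degrees(np.arctan2(*(P[i]-P[i+1])[1::-1])).round(1) for i in(0,2,4)])
o=bot.observe();print(Ro.from_euler('xyz',o['tool_rot']).as_matrix().round(3))
E
```

```text
balls tray [[ 83.4  22.1  12. ]
 [ 75.6 -22.5  12. ]
 [ 41.5  18.4  12. ]
 [ 39.4 -18.8  12. ]]
chip [255.1 182.1] 8 [98.5  0.4  3. ]
chip [256.2 196.8] 6 [62.7  1.4  3. ]
chip [258.9 216.1] 8 [16.1 -0.4  3. ]
chip [271.  214.7] 7 [ 16.5 -28.9   3. ]
chip [245.1 216.9] 8 [17.8 31.8  3. ]
top [153.65531915 268.05957447] [  5   5  19  17 235]
side [166.05923345 175.07665505] [  6   6  17  30 287]
(array([0.47205467, 0.29302366, 0.10603151]), np.float64(0.0006797051074002357)) [[0.47286372 0.29623331 0.105     ]] [[0.47240152 0.29320851 0.105     ]]
tip [[0.58085493 0.27413103 0.007     ]]
[[0.5815 0.2924 0.007 ]
 [0.4959 0.3031 0.007 ]
 [0.5803 0.2741 0.007 ]
 [0.492  0.2855 0.007 ]
 [0.5755 0.2563 0.007 ]
 [0.4863 0.2697 0.007 ]] [np.float64(-7.1), np.float64(-7.4), np.float64(-8.5)]
[[-0.     0.225  0.974]
 [-0.001  0.974 -0.225]
 [-1.    -0.001  0.   ]]
```

```bash
cat >> h.py <<'E'
def toolR(yaw,tilt):
    """tool rotation for scoop yaw deg, front-up tilt deg, when gripped vertical with scoop flat"""
    S=Ro.from_euler('z',yaw,degrees=True)*Ro.from_euler('y',-tilt,degrees=True)
    B=Ro.from_matrix(np.array([[0,0,1],[0,1,0],[-1,0,0]]))
    return S*B
def delta(p,yaw,tilt):
    o=bot.observe();R0=Ro.from_euler('xyz',o['tool_rot']);
    w=(R0.inv()*toolR(yaw,tilt)).as_rotvec(degrees=True);d=R0.inv().apply(np.array(p)-o['position'])
    print('t',o['clock'],'pos',o['position'].round(4),'w',w.round(1),'d',d.round(4),'dist',np.linalg.norm(d).round(3),'F',o['force'].round(1),'grip',round(o['grip_width'],4),'q',o['qpos'].round(2))
E
python3 -c "
from h import *
delta([.472,.2925,.21],-9,0)"
```

```text
t 0.1 pos [0.1405 0.6087 0.2478] w [-4.   0.   0.1] d [ 0.0381 -0.2336  0.3941] dist 0.46 F [-0.9 -0.5 -0.8] grip 0.0852 q [-1.41  0.52 -0.04  1.6   0.02  1.02 -0.11]
```

```bash
python3 -m creep '[{"ty":-0.233,"tz":0.394,"wx":-4},{"ty":-0.233,"tz":0.394,"wx":-4},{"ty":-0.233,"tz":0.394,"wx":-4},{"ty":-0.233,"tz":0.394,"wx":-4},{"ty":-0.233,"tz":0.394,"wx":-4},{"ty":-0.233,"tz":0.394,"wx":-4},{"ty":-0.233,"tz":0.394,"wx":-4},{"ty":-0.233,"tz":0.394,"wx":-4}]' 40; python3 -c "
from h import *
delta([.472,.2925,.21],-9,0)"
```

```text
t 0.1 pos [0.1405 0.6087 0.2478] w [-4.   0.   0.1] d [ 0.0381 -0.2336  0.3941] dist 0.46 F [-0.9 -0.5 -0.8] grip 0.0852 q [-1.41  0.52 -0.04  1.6   0.02  1.02 -0.11]$[0]: bad value
```

```bash
python3 -m creep '[{"wx":-4,"wy":0,"wz":0,"tx":0,"ty":-0.233,"tz":0.394,"claw":0},{"wx":-4,"wy":0,"wz":0,"tx":0,"ty":-0.233,"tz":0.394,"claw":0},{"wx":-4,"wy":0,"wz":0,"tx":0,"ty":-0.233,"tz":0.394,"claw":0},{"wx":-4,"wy":0,"wz":0,"tx":0,"ty":-0.233,"tz":0.394,"claw":0},{"wx":-4,"wy":0,"wz":0,"tx":0,"ty":-0.233,"tz":0.394,"claw":0},{"wx":-4,"wy":0,"wz":0,"tx":0,"ty":-0.233,"tz":0.394,"claw":0},{"wx":-4,"wy":0,"wz":0,"tx":0,"ty":-0.233,"tz":0.394,"claw":0},{"wx":-4,"wy":0,"wz":0,"tx":0,"ty":-0.233,"tz":0.394,"claw":0}]' 40; python3 -c "
from h import *
delta([.472,.2925,.21],-9,0)"
```

```text
clock: 0.9
position: [0.4312, 0.3313, 0.2481]
tool_rot: [-1.646, 1.57, -1.803]
force: [-0.1, 0.9, -0.9]
grip_width: 0.0852
t 0.9 pos [0.4312 0.3313 0.2481] w [ 0.  -0.   0.1] d [ 0.0381 -0.0319  0.0463] dist 0.068 F [-0.1  0.9 -0.9] grip 0.0852 q [-0.79  0.39  0.03  1.82 -0.01  0.93  0.66]
```

Works. Now hover, then descend slowly.

```bash
python3 -m creep '[{"wx":0,"wy":0,"wz":0,"tx":0.038,"ty":-0.032,"tz":0.0463,"claw":0},{"wx":0,"wy":0,"wz":0,"tx":0.038,"ty":-0.032,"tz":0.0463,"claw":0},{"wx":0,"wy":0,"wz":0,"tx":0.06,"ty":-0.032,"tz":0.0463,"claw":0},{"wx":0,"wy":0,"wz":0,"tx":0.08,"ty":-0.032,"tz":0.0463,"claw":0}]' 40; python3 - <<'E'
from h import *
delta([.472,.2925,.104],-9,0)
crop('top',110,150,190,140,4,'t1');crop('side',120,110,190,140,4,'s1')
E
```

```text
clock: 1.3
position: [0.4723, 0.2916, 0.1671]
tool_rot: [-1.784, 1.569, -1.942]
force: [0.0, 0.4, -0.1]
grip_width: 0.0852
t 1.3 pos [0.4723 0.2916 0.1671] w [-0.1 -0.   0.1] d [ 0.0631  0.0009 -0.0004] dist 0.063 F [ 0.   0.4 -0.1] grip 0.0852 q [-0.69  0.52  0.04  1.86 -0.02  0.76  0.78]
```

View pics/s1.png

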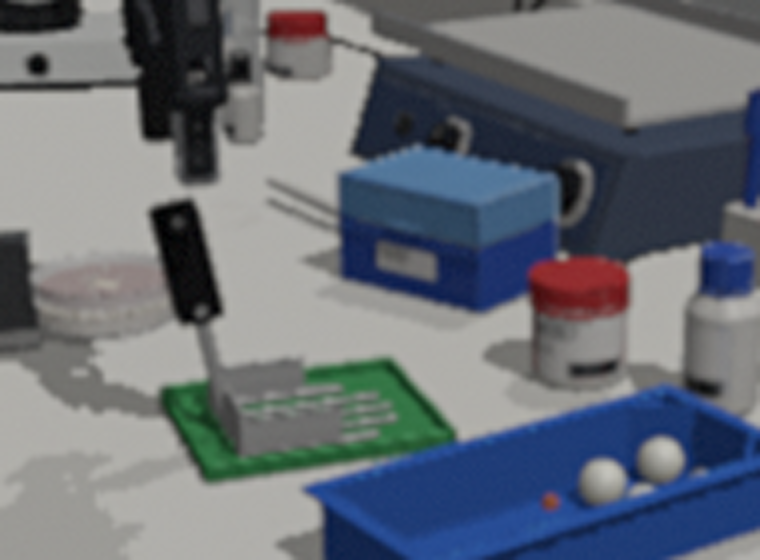

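View pics/t1.png

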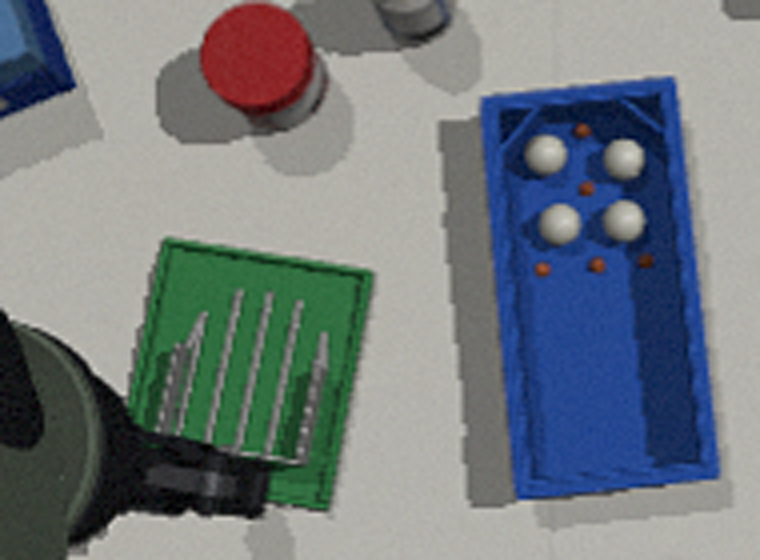

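The fingers stand over the handle (crop side 195,170; handle top 175,205). I'll descend and close.

```bash
python3 -m creep '[{"wx":0,"wy":0,"wz":0,"tx":0.03,"ty":0.0008,"tz":0,"claw":0},{"wx":0,"wy":0,"wz":0,"tx":0.063,"ty":0.0008,"tz":0,"claw":0},{"wx":0,"wy":0,"wz":0,"tx":0.063,"ty":0.0008,"tz":0,"claw":0},{"wx":0,"wy":0,"wz":0,"tx":0.063,"ty":0.0008,"tz":0,"claw":0.5},{"wx":0,"wy":0,"wz":0,"tx":0.063,"ty":0.0008,"tz":0,"claw":1},{"wx":0,"wy":0,"wz":0,"tx":0.063,"ty":0.0008,"tz":0,"claw":1},{"wx":0,"wy":0,"wz":0,"tx":0.063,"ty":0.0008,"tz":0,"claw":1},{"wx":0,"wy":0,"wz":0,"tx":0.063,"ty":0.0008,"tz":0,"claw":1}]' 80; python3 -m creep '[{"wx":0,"wy":0,"wz":0,"tx":0,"ty":0,"tz":0,"claw":1},{"wx":0,"wy":0,"wz":0,"tx":0,"ty":0,"tz":0,"claw":1},{"wx":0,"wy":0,"wz":0,"tx":0,"ty":0,"tz":0,"claw":1}]'; python3 -c "
from h import *
delta([.472,.2925,.104],-9,0)"
```

```text
clock: 2.2
position: [0.471, 0.2923, 0.1037]
tool_rot: [-2.194, 1.567, -2.351]
force: [-3.6, -2.1, 11.8]
grip_width: 0.0176
clock: 2.5
position: [0.471, 0.2923, 0.1038]
tool_rot: [-2.199, 1.567, -2.356]
force: [-1.2, -1.5, 2.2]
grip_width: 0.0176
t 2.5 pos [0.471  0.2923 0.1038] w [ 0.  -0.1  0.2] d [-0.0002  0.0003  0.0009] dist 0.001 F [-1.2 -1.5  2.2] grip 0.0176 q [-0.68  0.61  0.03  1.9  -0.03  0.63  0.78]
```

```bash
python3 -m creep '[{"wx":0,"wy":0,"wz":0,"tx":-0.02,"ty":0,"tz":0,"claw":1},{"wx":0,"wy":0,"wz":0,"tx":-0.05,"ty":0,"tz":0,"claw":1},{"wx":0,"wy":0,"wz":0,"tx":-0.08,"ty":0,"tz":0,"claw":1},{"wx":0,"wy":0,"wz":0,"tx":-0.10,"ty":0,"tz":0,"claw":1},{"wx":0,"wy":0,"wz":0,"tx":-0.11,"ty":0,"tz":0,"claw":1},{"wx":0,"wy":0,"wz":0,"tx":-0.11,"ty":0,"tz":0,"claw":1},{"wx":0,"wy":0,"wz":0,"tx":-0.11,"ty":0,"tz":0,"claw":1}]'; python3 - <<'E'
from h import *
o=bot.observe();R=Ro.from_euler('xyz',o['tool_rot']);p=o['position']
print(p)
# expected tip / back tine ends
S=R*Ro.from_matrix(np.array([[0,0,1],[0,1,0],[-1,0,0]])).inv()
print(S.as_euler('zyx',degrees=True).round(1))
for n,x0,y0 in(('top',110,120),('side',120,60)):
    im=bot.grab_frame(n)
    for v in([0.109,0,-.101],[.109,18,-.101],[.091,.036,-.101],[.091,-.036,-.101],[.016,.042,-.071],[.016,-.042,-.071]):
        u=proj(n,p+S.apply(v))[0]
        if abs(u).max()<1000: cv2.circle(im,tuple(int(round(a)) for a in u),1,(0,0,255),-1)
    crop(im,x0,y0,190,140,4,n+'2')
E
```

```text
clock: 3.2
position: [0.471, 0.2924, 0.2128]
tool_rot: [-2.233, 1.566, -2.39]
force: [-0.3, -0.4, -2.2]
grip_width: 0.0172
[0.47097475 0.29241986 0.2128361 ]
[-9.   0.2 -0.2]
```

View pics/side2.png

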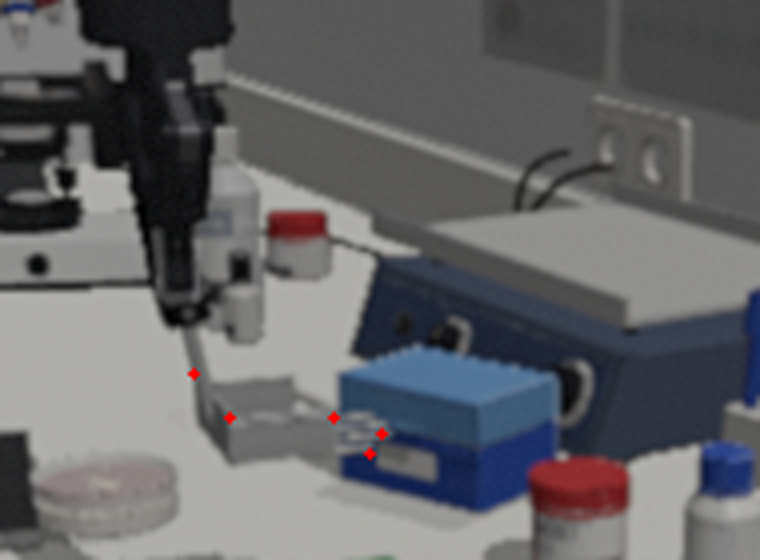

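View pics/top2.png

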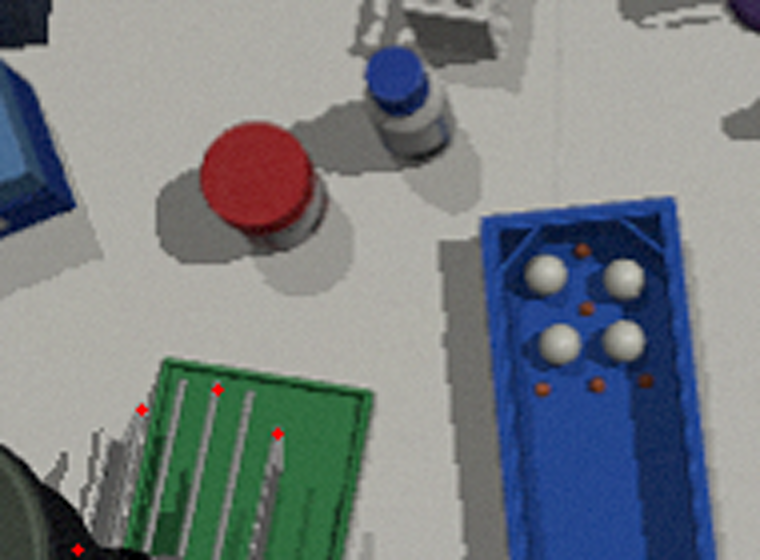

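```bash
cat >> h.py <<'E'
C=np.array([.580,.0811,.003]);YT=5.96;RT=Ro.from_euler('z',YT,degrees=True)
def tp(x,y,z): # tray xy -> world, with tcp z
    v=C+RT.apply([x,y,0]);return [v[0],v[1],z]
E
python3 -c "
from h import *
print(tp(-.106,.0035,.2));delta(tp(-.106,.0035,.2),YT,0)"
```

```text
[np.float64(0.4742095500133914), np.float64(0.07357466335431678), 0.2]
t 3.3 pos [0.4709 0.2923 0.2126] w [-15.   -0.2   0.2] d [ 0.0134 -0.2155  0.0375] dist 0.219 F [-0.2  0.3 -1.5] grip 0.0173 q [-0.69  0.46  0.04  1.82 -0.02  0.87  0.77]
```

```bash
python3 -m creep '[{"wx":-2,"wy":0,"wz":0,"tx":0,"ty":-0.03,"tz":0.005,"claw":1},{"wx":-5,"wy":0,"wz":0,"tx":0,"ty":-0.07,"tz":0.012,"claw":1},{"wx":-8,"wy":0,"wz":0,"tx":0,"ty":-0.11,"tz":0.02,"claw":1},{"wx":-11,"wy":0,"wz":0,"tx":0.005,"ty":-0.15,"tz":0.027,"claw":1},{"wx":-13,"wy":-0.2,"wz":0.2,"tx":0.01,"ty":-0.19,"tz":0.034,"claw":1},{"wx":-15,"wy":-0.2,"wz":0.2,"tx":0.013,"ty":-0.2155,"tz":0.0375,"claw":1},{"wx":-15,"wy":-0.2,"wz":0.2,"tx":0.013,"ty":-0.2155,"tz":0.0375,"claw":1},{"wx":-15,"wy":-0.2,"wz":0.2,"tx":0.013,"ty":-0.2155,"tz":0.0375,"claw":1}]'; python3 - <<'E'
from h import *
delta(tp(-.106,.0035,.15),YT,0)
o=bot.observe();R=Ro.from_euler('xyz',o['tool_rot']);p=o['position']
S=R*Ro.from_matrix(np.array([[0,0,1],[0,1,0],[-1,0,0]])).inv()
im=bot.grab_frame('top')
for v in([0.109,0,-.101],[.091,.036,-.101],[.091,-.036,-.101]):
    u=proj('top',p+S.apply(v))[0]; print(u)
crop(im,180,150,150,140,4,'top3')
E
```

```text
clock: 4.1
position: [0.474, 0.0734, 0.1998]
tool_rot: [-2.875, 1.569, -2.772]
force: [-0.7, 1.1, -1.4]
grip_width: 0.0174
t 4.1 pos [0.474  0.0734 0.1998] w [-0.  -0.1  0. ] d [0.0498 0.0002 0.0003] dist 0.05 F [-0.7  1.1 -1.4] grip 0.0174 q [-0.29  0.36  0.02  2.02 -0.01  0.76  1.41]
[255.95183551 215.47033319]
[239.67323142 225.68913102]
[273.88063723 222.11525129]
```

View pics/top3.png

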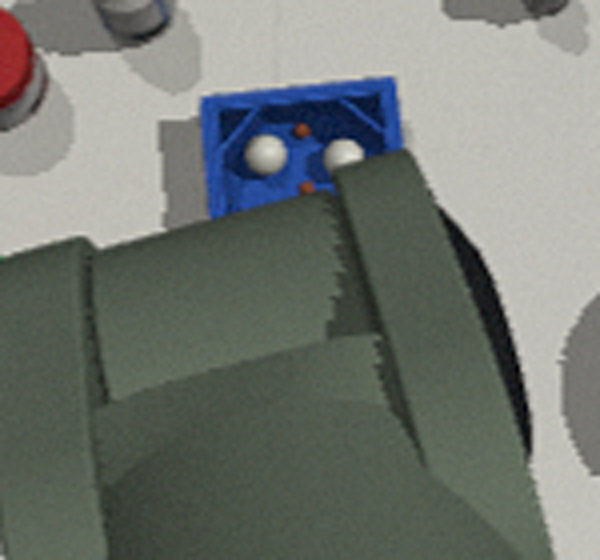

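The arm hides the tray's near half in the top view, so I'll check with the side camera after lowering part way.

```bash
python3 -m creep '[{"wx":0,"wy":0,"wz":0,"tx":0.02,"ty":0,"tz":0,"claw":1},{"wx":0,"wy":0,"wz":0,"tx":0.04,"ty":0,"tz":0,"claw":1},{"wx":0,"wy":0,"wz":0,"tx":0.05,"ty":0,"tz":0,"claw":1},{"wx":0,"wy":0,"wz":0,"tx":0.05,"ty":0,"tz":0,"claw":1}]'; python3 - <<'E'
from h import *
delta(tp(-.106,.0035,.105),YT,0)
o=bot.observe();R=Ro.from_euler('xyz',o['tool_rot']);p=o['position']
S=R*Ro.from_matrix(np.array([[0,0,1],[0,1,0],[-1,0,0]])).inv()
im=bot.grab_frame('side')
for v in([0.109,0,-.101],[.091,.036,-.101],[.091,-.036,-.101],[.016,.042,-.071],[.016,-.042,-.071]):
    u=proj('side',p+S.apply(v))[0]; cv2.circle(im,tuple(int(round(a)) for a in u),0,(0,0,255),-1)
crop(im,170,150,160,120,5,'side3')
E
```

```text
clock: 4.55
position: [0.4734, 0.0748, 0.1489]
tool_rot: [-3.011, 1.567, -2.905]
force: [-0.3, 0.6, -0.9]
grip_width: 0.0171
t 4.55 pos [0.4734 0.0748 0.1489] w [ 0.1 -0.2  0. ] d [ 0.0439 -0.0013  0.0009] dist 0.044 F [-0.3  0.6 -0.9] grip 0.0171 q [-0.29  0.44  0.01  2.06 -0.01  0.64  1.41]
```

View pics/side3.png

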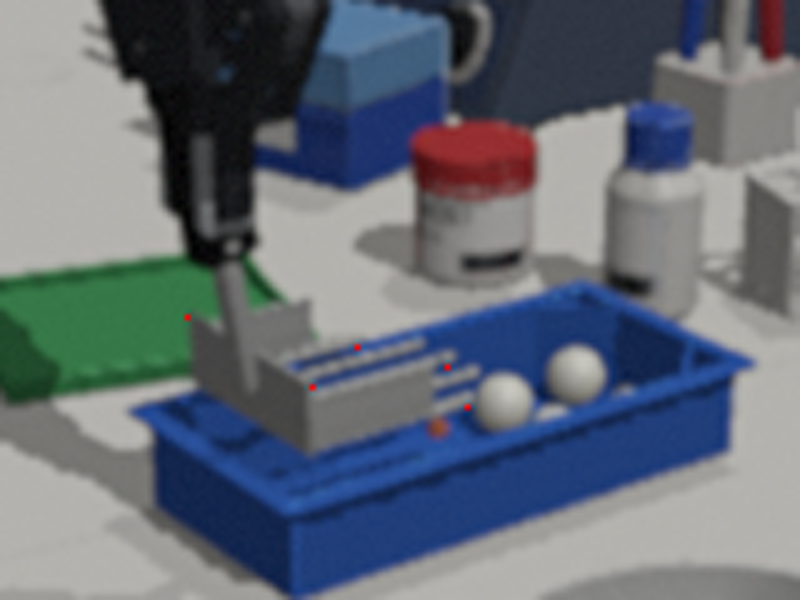

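Predicted points land on the scoop: back corners (192,318) and (310,388), right tine tip (470,405). I'll lower it to the floor.

```bash
python3 -m creep '[{"wx":0,"wy":0,"wz":0,"tx":0.015,"ty":-0.0013,"tz":0.0009,"claw":1},{"wx":0,"wy":0,"wz":0,"tx":0.03,"ty":-0.0013,"tz":0.0009,"claw":1},{"wx":0,"wy":0,"wz":0,"tx":0.04,"ty":-0.0013,"tz":0.0009,"claw":1},{"wx":0,"wy":0,"wz":0,"tx":0.0445,"ty":-0.0013,"tz":0.0009,"claw":1},{"wx":0,"wy":0,"wz":0,"tx":0.0455,"ty":-0.0013,"tz":0.0009,"claw":1},{"wx":0,"wy":0,"wz":0,"tx":0.0455,"ty":-0.0013,"tz":0.0009,"claw":1}]'; python3 - <<'E'
from h import *
delta(tp(-.0,.0035,.1035),YT,0)
crop('side',170,150,160,120,5,'side4')
E
```

```text
clock: 5.2
position: [0.475, 0.0736, 0.1047]
tool_rot: [-3.016, 1.569, -2.91]
force: [-0.7, -0.7, -0.9]
grip_width: 0.0174
t 5.2 pos [0.475  0.0736 0.1047] w [ 0.1 -0.1  0. ] d [ 1.000e-03 -1.000e-04  1.052e-01] dist 0.105 F [-0.7 -0.7 -0.9] grip 0.0174 q [-0.28  0.52  0.01  2.09 -0.01  0.53  1.41]
```

View pics/side4.png

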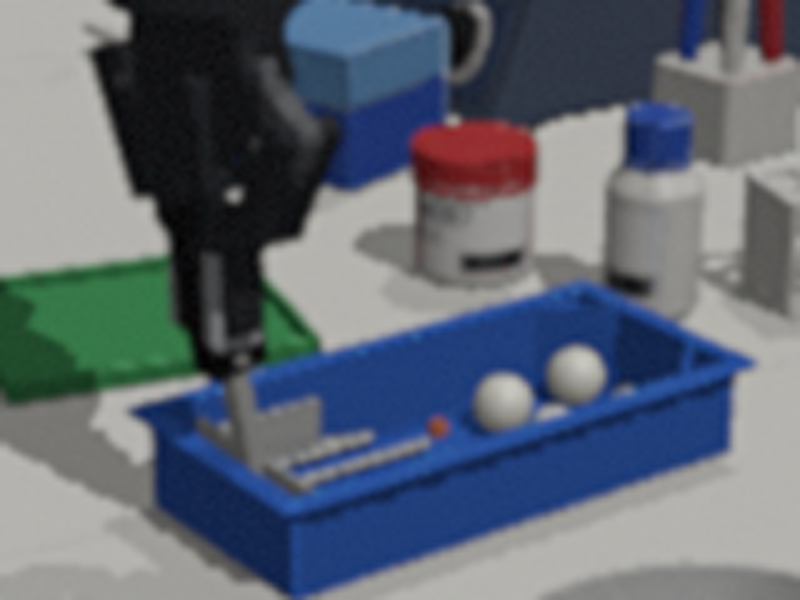

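```bash
python3 -m creep '[{"wx":0,"wy":0.5,"wz":0,"tx":0.001,"ty":0,"tz":0.0,"claw":1},{"wx":0,"wy":0.5,"wz":0,"tx":0.001,"ty":0,"tz":0.006,"claw":1},{"wx":0,"wy":0.5,"wz":0,"tx":0.001,"ty":0,"tz":0.012,"claw":1},{"wx":0,"wy":0.5,"wz":0,"tx":0.001,"ty":0,"tz":0.018,"claw":1},{"wx":0,"wy":0.5,"wz":0,"tx":0.001,"ty":0,"tz":0.024,"claw":1},{"wx":0,"wy":0.5,"wz":0,"tx":0.001,"ty":0,"tz":0.030,"claw":1},{"wx":0,"wy":0.5,"wz":0,"tx":0.001,"ty":0,"tz":0.035,"claw":1}]'; python3 - <<'E'
from h import *
delta(tp(-.0,.0035,.1035),YT,0)
crop('side',170,150,160,120,5,'side5');crop('top',220,150,100,100,5,'top5')
E
```

```text
clock: 5.95
position: [0.5104, 0.0773, 0.1037]
tool_rot: [-3.117, 1.56, -3.011]
force: [0.2, -0.0, -0.5]
grip_width: 0.0169
t 5.95 pos [0.5104 0.0773 0.1037] w [ 0.1 -0.6  0. ] d [-0.0006 -0.      0.0696] dist 0.07 F [ 0.2 -0.  -0.5] grip 0.0169 q [-0.27  0.57  0.01  1.99 -0.01  0.59  1.42]
```

View pics/side5.png

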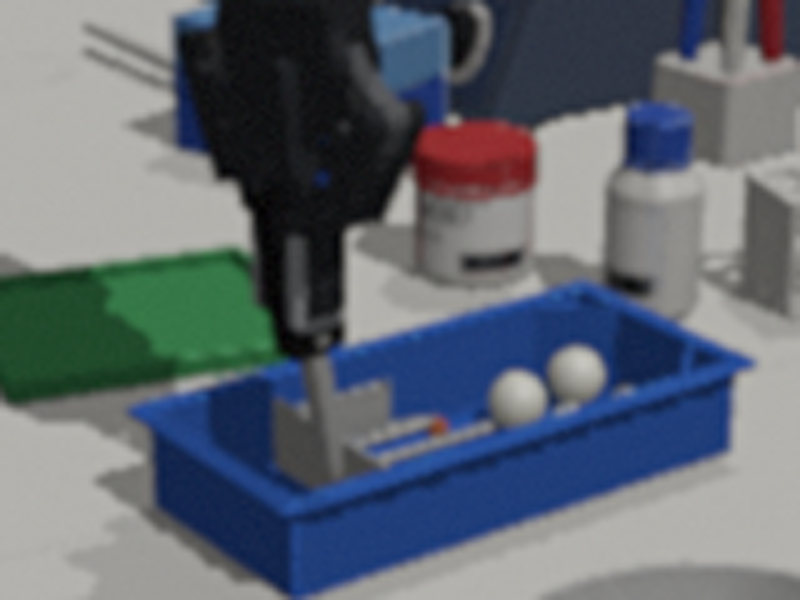

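View pics/top5.png

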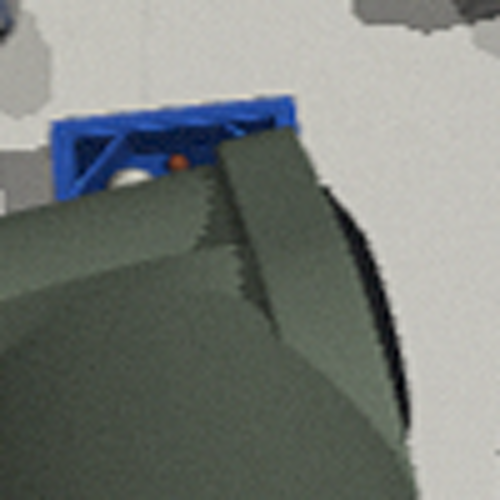

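```bash
python3 -m creep '[{"wx":0,"wy":0,"wz":0,"tx":0.0005,"ty":0,"tz":0.005,"claw":1},{"wx":0,"wy":0,"wz":0,"tx":0.0005,"ty":0,"tz":0.010,"claw":1},{"wx":0,"wy":0,"wz":0,"tx":0.0005,"ty":0,"tz":0.015,"claw":1},{"wx":0,"wy":0,"wz":0,"tx":0.0005,"ty":0,"tz":0.020,"claw":1},{"wx":0,"wy":0,"wz":0,"tx":0.0005,"ty":0,"tz":0.025,"claw":1},{"wx":0,"wy":0,"wz":0,"tx":0.0005,"ty":0,"tz":0.030,"claw":1},{"wx":0,"wy":0,"wz":0,"tx":0.0005,"ty":0,"tz":0.035,"claw":1},{"wx":0,"wy":0,"wz":0,"tx":0.0005,"ty":0,"tz":0.040,"claw":1}]'; python3 - <<'E'
from h import *
delta(tp(-.0,.0035,.1035),YT,0)
crop('side',170,150,160,120,5,'side6')
E
```

```text
clock: 6.85
position: [0.5503, 0.0816, 0.1031]
tool_rot: [-3.122, 1.56, -3.017]
force: [-9.3, -0.6, 12.2]
grip_width: 0.0166
t 6.85 pos [0.5503 0.0816 0.1031] w [ 0.1 -0.6  0. ] d [-0.0007 -0.0001  0.0295] dist 0.03 F [-9.3 -0.6 12.2] grip 0.0166 q [-0.26  0.62  0.01  1.89 -0.01  0.65  1.44]
```

View pics/side6.png

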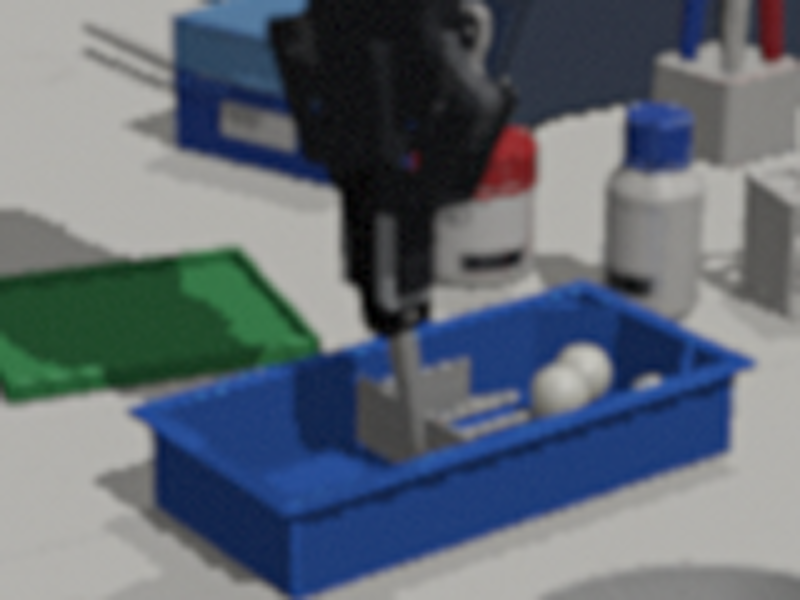

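```bash
python3 -m creep '[{"wx":0,"wy":0,"wz":0,"tx":0,"ty":0,"tz":0.004,"claw":1},{"wx":0,"wy":0,"wz":0,"tx":0,"ty":0,"tz":0.008,"claw":1},{"wx":0,"wy":0,"wz":0,"tx":0,"ty":0,"tz":0.012,"claw":1},{"wx":0,"wy":0,"wz":0,"tx":0,"ty":0,"tz":0.015,"claw":1}]'; python3 - <<'E'
from h import *
delta(tp(-.0,.0035,.1035),YT,0)
crop('side',170,150,160,120,5,'side7')
E
```

```text
clock: 7.3
position: [0.5659, 0.0832, 0.1032]
tool_rot: [-3.124, 1.56, -3.019]
force: [-6.8, -0.8, 10.2]
grip_width: 0.0171
t 7.3 pos [0.5659 0.0832 0.1032] w [ 0.1 -0.6  0. ] d [-0.0004 -0.0001  0.0138] dist 0.014 F [-6.8 -0.8 10.2] grip 0.0171 q [-0.26  0.64  0.01  1.85 -0.01  0.67  1.44]
```

View pics/side7.png

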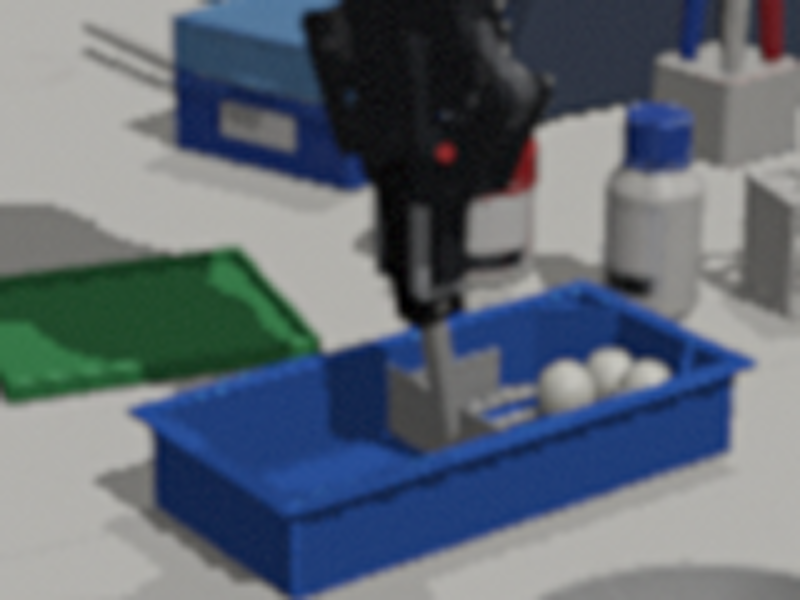

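```bash
python3 -m creep '[{"wx":0,"wy":0,"wz":0,"tx":0,"ty":0,"tz":0.002,"claw":1},{"wx":0,"wy":0,"wz":0,"tx":0,"ty":0,"tz":0.004,"claw":1},{"wx":0,"wy":0,"wz":0,"tx":0,"ty":0,"tz":0.006,"claw":1},{"wx":0,"wy":0,"wz":0,"tx":0,"ty":0,"tz":0.008,"claw":1}]'; python3 - <<'E'
from h import *
delta(tp(-.0,.0035,.1035),YT,0)
crop('side',170,150,160,120,5,'side8');crop('top',220,150,100,100,5,'top8')
E
```

```text
clock: 7.75
position: [0.5739, 0.0841, 0.1033]
tool_rot: [-3.128, 1.56, -3.023]
force: [-13.5, -1.7, 14.9]
grip_width: 0.0168
t 7.75 pos [0.5739 0.0841 0.1033] w [ 0.1 -0.6  0. ] d [-0.0002 -0.0001  0.0057] dist 0.006 F [-13.5  -1.7  14.9] grip 0.0168 q [-0.26  0.65  0.01  1.82 -0.01  0.68  1.44]
```

View pics/side8.png

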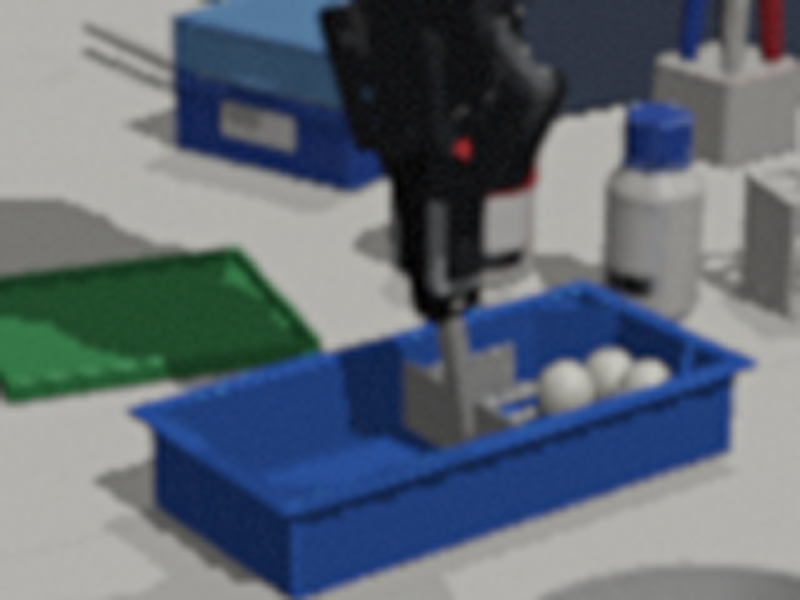

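View pics/top8.png

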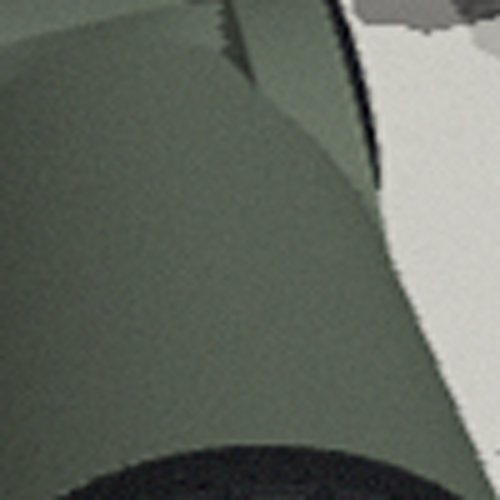

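```bash
python3 - <<'E'
from h import *
q=np.array([[565,388],[609,375],[647,387]])/5+[170,150]-.4
for z in(.017,.02): print(((onz('side',q,z)-C)@RT.as_matrix()*1000).round(1))
o=bot.observe();print((np.array(o['position'])-C)@RT.as_matrix()*1000)
E
```

```text
[[70.4 15.2 14. ]
 [94.1 14.8 14. ]
 [99.  -4.4 14. ]]
[[66.1 10.  17. ]
 [89.7  9.6 17. ]
 [94.5 -9.5 17. ]]
[ -5.69209353   3.58332436 100.33832336]
```

```bash
python3 -m creep '[{"wx":0,"wy":0,"wz":0,"tx":0,"ty":0,"tz":0.002,"claw":1},{"wx":0,"wy":-2.2,"wz":0,"tx":-0.0005,"ty":0,"tz":-0.002,"claw":1},{"wx":0,"wy":-4.5,"wz":0,"tx":-0.001,"ty":0,"tz":-0.006,"claw":1},{"wx":0,"wy":-9,"wz":0,"tx":-0.002,"ty":0,"tz":-0.0145,"claw":1},{"wx":0,"wy":-13.5,"wz":0,"tx":-0.003,"ty":0,"tz":-0.023,"claw":1},{"wx":0,"wy":-18,"wz":0,"tx":-0.005,"ty":0,"tz":-0.0305,"claw":1},{"wx":0,"wy":-20,"wz":0,"tx":-0.008,"ty":0,"tz":-0.034,"claw":1},{"wx":0,"wy":-20,"wz":0,"tx":-0.010,"ty":0,"tz":-0.034,"claw":1}]'; python3 - <<'E'
from h import *
delta(tp(-.0,.0035,.1035),YT,20)
crop('side',170,130,160,120,5,'side9')
E
```

```text
clock: 8.65
position: [0.5389, 0.0793, 0.1103]
tool_rot: [-0.015, 1.252, 0.091]
force: [-0.1, 0.1, -2.5]
grip_width: 0.0171
t 8.65 pos [0.5389 0.0793 0.1103] w [ 0.1 -1.7  0.2] d [0.0193 0.0011 0.0369] dist 0.042 F [-0.1  0.1 -2.5] grip 0.0171 q [-0.27  0.51 -0.03  2.18  0.48  0.16  0.92]
```

View pics/side9.png

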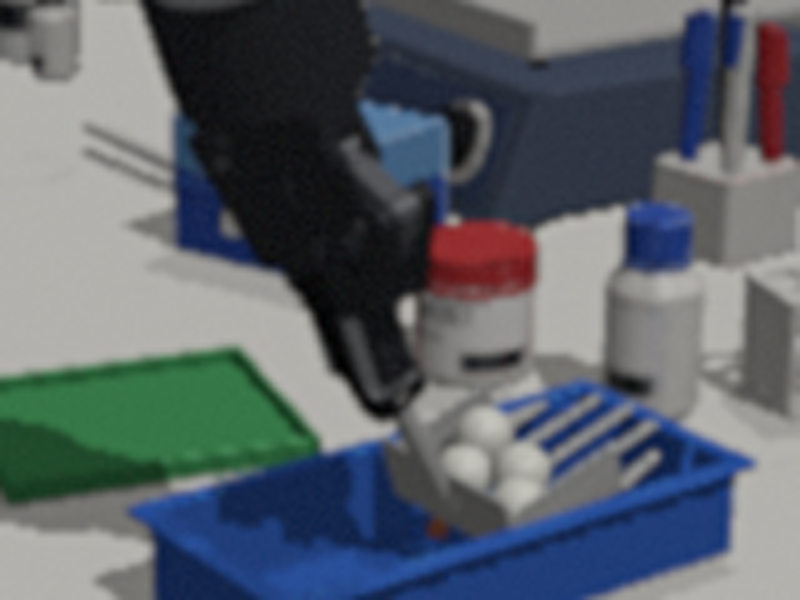

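Four balls rest against the back plate (crop 485,428; 465,468; 523,465; 520,493), and one chip is on the floor at (440,527). Joint 6 is at its limit, so I'll ease the tilt a bit while lifting.

```bash
python3 - <<'E'
from h import *
delta([.540,.0795,.135],YT,16.5)
delta([.545,.08,.175],YT,16)
E
```

```text
t 8.7 pos [0.5396 0.0789 0.1109] w [0.1 1.9 0.3] d [-0.0227  0.0004  0.0081] dist 0.024 F [ 1.3 -0.9 -3.2] grip 0.0172 q [-0.27  0.51 -0.03  2.18  0.5   0.16  0.9 ]
t 8.7 pos [0.5396 0.0789 0.1109] w [0.1 2.4 0.3] d [-0.0591  0.0001  0.0255] dist 0.064 F [ 1.3 -0.9 -3.2] grip 0.0172 q [-0.27  0.51 -0.03  2.18  0.5   0.16  0.9 ]
```

```bash
python3 -m creep '[{"wx":0,"wy":1,"wz":0.1,"tx":-0.006,"ty":0,"tz":0.002,"claw":1},{"wx":0,"wy":1.5,"wz":0.2,"tx":-0.014,"ty":0,"tz":0.005,"claw":1},{"wx":0,"wy":2,"wz":0.3,"tx":-0.023,"ty":0,"tz":0.008,"claw":1},{"wx":0,"wy":2.4,"wz":0.3,"tx":-0.032,"ty":0,"tz":0.012,"claw":1},{"wx":0,"wy":2.4,"wz":0.3,"tx":-0.041,"ty":0,"tz":0.017,"claw":1},{"wx":0,"wy":2.4,"wz":0.3,"tx":-0.05,"ty":0,"tz":0.021,"claw":1},{"wx":0,"wy":2.4,"wz":0.3,"tx":-0.059,"ty":0,"tz":0.025,"claw":1},{"wx":0,"wy":2.4,"wz":0.3,"tx":-0.059,"ty":0,"tz":0.025,"claw":1}]'; python3 - <<'E'
from h import *
delta([.545,.08,.175],YT,16)
crop('side',170,110,160,120,5,'side10')
E
```

```text
clock: 9.5
position: [0.5452, 0.08, 0.1761]
tool_rot: [0.0, 1.289, 0.107]
force: [0.6, 0.1, -2.2]
grip_width: 0.0172
t 9.5 pos [0.5452 0.08   0.1761] w [ 0.1  0.1 -0. ] d [ 0.001   0.     -0.0004] dist 0.001 F [ 0.6  0.1 -2.2] grip 0.0172 q [-0.1   0.4  -0.23  2.08  0.36  0.41  1.07]
```

View pics/side10.png

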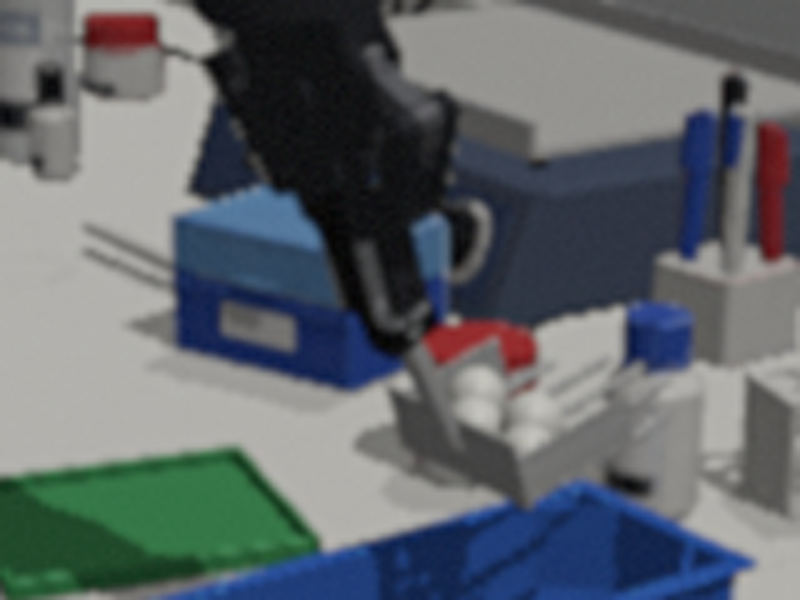

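```bash
python3 -m creep '[{"wx":0,"wy":0,"wz":0,"tx":-0.005,"ty":0,"tz":0.0015,"claw":1},{"wx":0,"wy":0,"wz":0,"tx":-0.003,"ty":0,"tz":0.001,"claw":1},{"wx":0,"wy":0,"wz":0,"tx":-0.006,"ty":0,"tz":0.0015,"claw":1},{"wx":0,"wy":0,"wz":0,"tx":-0.006,"ty":0,"tz":0.0015,"claw":1},{"wx":0,"wy":0,"wz":0,"tx":-0.006,"ty":0,"tz":0.0015,"claw":1}]'; python3 - <<'E'
from h import *
delta([.545,.08,.175],YT,16)
crop('side',200,150,133,100,6,'side11');crop('top',200,130,150,140,4,'top11')
E
```

```text
clock: 10.05
position: [0.5445, 0.0798, 0.1814]
tool_rot: [-0.001, 1.29, 0.106]
force: [-0.0, 0.4, -2.8]
grip_width: 0.0171
t 10.05 pos [0.5445 0.0798 0.1814] w [ 0.1  0.1 -0. ] d [ 0.0063  0.0001 -0.0013] dist 0.006 F [-0.   0.4 -2.8] grip 0.0171 q [-0.09  0.39 -0.24  2.08  0.35  0.43  1.08]
```

View pics/side11.png

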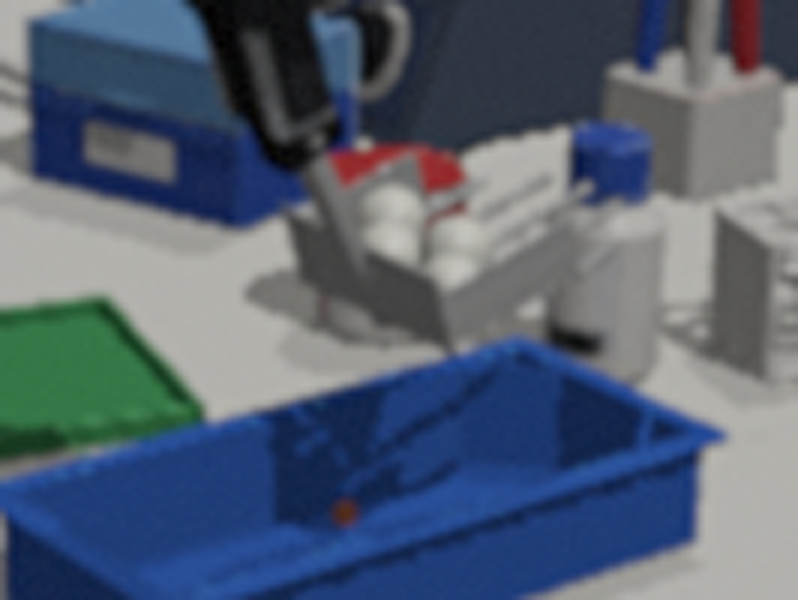

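View pics/top11.png

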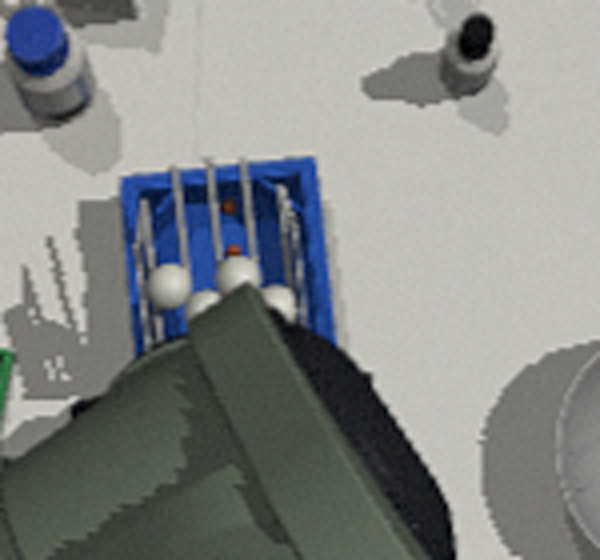

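```bash
python3 -m creep '[{"wx":0,"wy":0,"wz":0,"tx":-0.006,"ty":0,"tz":0,"claw":1},{"wx":0,"wy":2,"wz":0,"tx":0,"ty":0.004,"tz":0,"claw":1},{"wx":0,"wy":3,"wz":0,"tx":-0.006,"ty":0,"tz":0,"claw":1},{"wx":0,"wy":2,"wz":0,"tx":0,"ty":-0.004,"tz":0,"claw":1},{"wx":0,"wy":0,"wz":0,"tx":-0.006,"ty":0,"tz":0,"claw":1},{"wx":0,"wy":0,"wz":0,"tx":0,"ty":0,"tz":0,"claw":1},{"wx":0,"wy":0,"wz":0,"tx":0,"ty":0,"tz":0,"claw":1}]'; python3 - <<'E'
from h import *
delta([.545,.08,.21],YT,15)
# bowl centre refine: rim ellipse
t=cv2.imread('pics/top0.png');
crop(t,325,200,95,90,6,'bowl')
E
```

```text
clock: 10.85
position: [0.5444, 0.0799, 0.181]
tool_rot: [-0.001, 1.291, 0.106]
force: [-0.2, -0.1, -1.6]
grip_width: 0.017
t 10.85 pos [0.5444 0.0799 0.181 ] w [ 0.2  1.  -0. ] d [-0.0277  0.      0.0085] dist 0.029 F [-0.2 -0.1 -1.6] grip 0.017 q [-0.09  0.4  -0.24  2.08  0.35  0.43  1.08]
```

View pics/bowl.png

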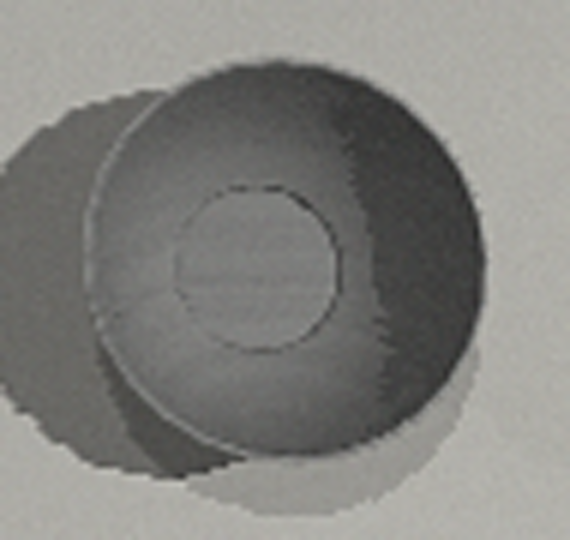

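```bash
python3 - <<'E'
from h import *
print(onz('top',[[372.8,243.1]],.05),onz('top',[[368.2,244.8]],.004))
delta([.544,.08,.225],YT,15)
delta([.53,.04,.225],-35,15.5)
E
```

```text
[[ 0.5282838 -0.1702054  0.05     ]] [[ 0.52871196 -0.17072277  0.004     ]]
t 10.85 pos [0.5444 0.0799 0.181 ] w [ 0.2  1.  -0. ] d [-0.0424  0.0001  0.0117] dist 0.044 F [-0.2 -0.1 -1.6] grip 0.017 q [-0.09  0.4  -0.24  2.08  0.35  0.43  1.08]
t 10.85 pos [0.5444 0.0799 0.181 ] w [ 39.6   0.5 -11.1] d [-0.0474 -0.0381 -0.0058] dist 0.061 F [-0.2 -0.1 -1.6] grip 0.017 q [-0.09  0.4  -0.24  2.08  0.35  0.43  1.08]
```

```bash
python3 -m creep '[{"wx":0,"wy":0,"wz":0,"tx":-0.015,"ty":0,"tz":0.004,"claw":1},{"wx":3,"wy":0,"wz":-0.8,"tx":-0.03,"ty":-0.003,"tz":0.006,"claw":1},{"wx":9,"wy":0.1,"wz":-2.5,"tx":-0.043,"ty":-0.008,"tz":0.006,"claw":1},{"wx":15,"wy":0.2,"wz":-4.2,"tx":-0.045,"ty":-0.014,"tz":0.003,"claw":1},{"wx":21,"wy":0.3,"wz":-5.9,"tx":-0.046,"ty":-0.02,"tz":0,"claw":1},{"wx":27,"wy":0.4,"wz":-7.6,"tx":-0.047,"ty":-0.026,"tz":-0.002,"claw":1},{"wx":33,"wy":0.5,"wz":-9.3,"tx":-0.047,"ty":-0.032,"tz":-0.004,"claw":1},{"wx":39.6,"wy":0.5,"wz":-11.1,"tx":-0.0474,"ty":-0.038,"tz":-0.006,"claw":1}]'; python3 - <<'E'
from h import *
delta([.52,-.0,.225],-78,15)
crop('side',160,80,200,150,4,'side12');crop('top',200,130,190,140,4,'top12')
E
```

```text
clock: 11.65
position: [0.5298, 0.04, 0.2249]
tool_rot: [0.001, 1.301, -0.614]
force: [-0.3, -0.7, -2.5]
grip_width: 0.0173
t 11.65 pos [0.5298 0.04   0.2249] w [ 41.2   0.4 -11.2] d [ 0.0039 -0.0383  0.0145] dist 0.041 F [-0.3 -0.7 -2.5] grip 0.0173 q [-0.31  0.33 -0.    2.03  0.36  0.65  0.37]
```

View pics/side12.png

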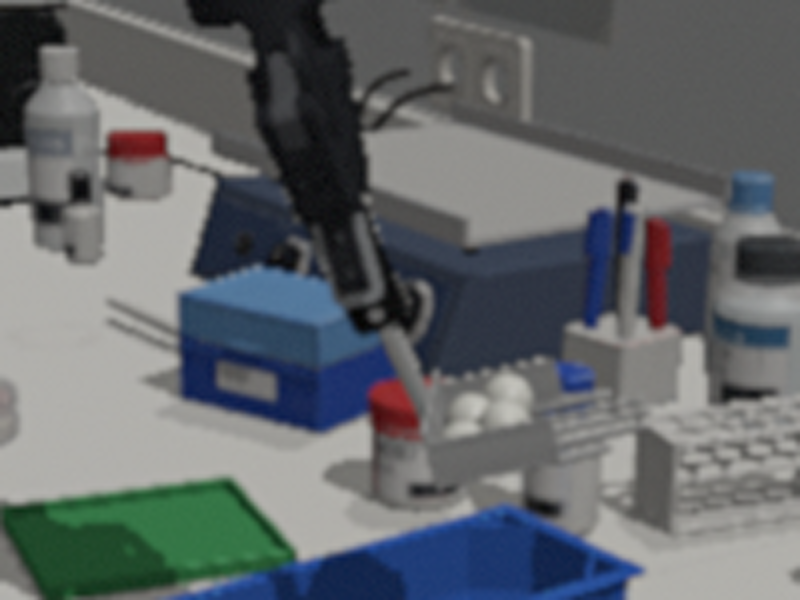

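View pics/top12.png

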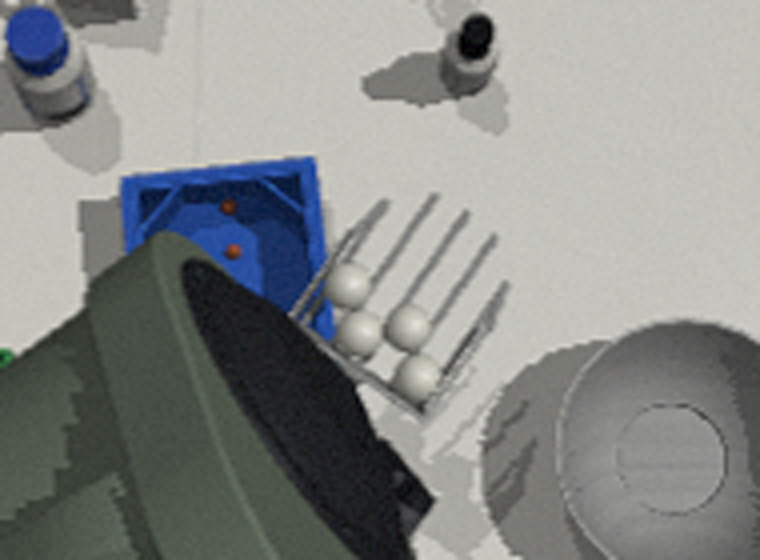

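Top view: four balls in the scoop (350,285; 360,333; 408,328; 415,378), no chip on it. I'll keep turning towards the bowl.

```bash
python3 -m creep '[{"wx":5,"wy":0,"wz":-1.4,"tx":0,"ty":-0.005,"tz":0.002,"claw":1},{"wx":10,"wy":0.1,"wz":-2.8,"tx":0.001,"ty":-0.01,"tz":0.004,"claw":1},{"wx":15,"wy":0.1,"wz":-4.2,"tx":0.001,"ty":-0.015,"tz":0.006,"claw":1},{"wx":20,"wy":0.2,"wz":-5.6,"tx":0.002,"ty":-0.02,"tz":0.008,"claw":1},{"wx":26,"wy":0.2,"wz":-7.1,"tx":0.002,"ty":-0.025,"tz":0.01,"claw":1},{"wx":32,"wy":0.3,"wz":-8.7,"tx":0.003,"ty":-0.03,"tz":0.012,"claw":1},{"wx":37,"wy":0.4,"wz":-10,"tx":0.004,"ty":-0.034,"tz":0.013,"claw":1},{"wx":41,"wy":0.4,"wz":-11.2,"tx":0.004,"ty":-0.038,"tz":0.0145,"claw":1}]'; python3 - <<'E'
from h import *
B=np.array([.5285,-.1705])
def pose(yaw,tilt,tipz,along):
    S=Ro.from_euler('z',yaw,degrees=True)*Ro.from_euler('y',-tilt,degrees=True)
    d=Ro.from_euler('z',yaw,degrees=True).apply([along,0,0])[:2]
    return np.r_[B+d,tipz]-S.apply([.110,0,-.1005])
for a in((-78,14,.11,-.015),(-78,0,.085,-.015),(-78,-12,.065,-.015),(-78,-25,.06,-.015),(-78,-38,.06,-.015)):
    P=pose(*a);print(a,P.round(4));delta(P,a[0],a[1])
E
```

```text
clock: 12.55
position: [0.5205, 0.0008, 0.2245]
tool_rot: [-0.005, 1.309, -1.359]
force: [0.0, 0.1, -2.3]
grip_width: 0.0171
(-78, 14, 0.11, -0.015) [ 0.4981 -0.0276  0.1809]
t 12.55 pos [0.5205 0.0008 0.2245] w [ 0.4  1.  -0. ] d [ 0.0481 -0.0279  0.0109] dist 0.057 F [ 0.   0.1 -2.3] grip 0.0171 q [-0.41  0.39  0.17  1.94  0.26  0.84 -0.21]
(-78, 0, 0.085, -0.015) [ 0.5025 -0.0482  0.1855]
t 12.55 pos [0.5205 0.0008 0.2245] w [ 0.4 15.   0. ] d [ 0.0491 -0.0281  0.0324] dist 0.065 F [ 0.   0.1 -2.3] grip 0.0171 q [-0.41  0.39  0.17  1.94  0.26  0.84 -0.21]
(-78, -12, 0.065, -0.015) [ 0.5074 -0.071   0.1862]
t 12.55 pos [0.5205 0.0008 0.2245] w [ 0.4 27.   0.1] d [ 0.0544 -0.0283  0.0551] dist 0.082 F [ 0.   0.1 -2.3] grip 0.0171 q [-0.41  0.39  0.17  1.94  0.26  0.84 -0.21]
(-78, -25, 0.06, -0.015) [ 0.5135 -0.0999  0.1976]
t 12.55 pos [0.5205 0.0008 0.2245] w [ 0.4 40.   0.1] d [ 0.051  -0.0285  0.0865] dist 0.104 F [ 0.   0.1 -2.3] grip 0.0171 q [-0.41  0.39  0.17  1.94  0.26  0.84 -0.21]
(-78, -38, 0.06, -0.015) [ 0.5202 -0.1316  0.2069]
t 12.55 pos [0.5205 0.0008 0.2245] w [ 0.4 53.   0.2] d [ 0.0504 -0.0288  0.1202] dist 0.133 F [ 0.   0.1 -2.3] grip 0.0171 q [-0.41  0.39  0.17  1.94  0.26  0.84 -0.21]
```

```bash
python3 -m creep '[{"wx":0.1,"wy":0,"wz":0,"tx":0.01,"ty":-0.006,"tz":0.002,"claw":1},{"wx":0.2,"wy":0,"wz":0,"tx":0.02,"ty":-0.012,"tz":0.005,"claw":1},{"wx":0.4,"wy":0.5,"wz":0,"tx":0.03,"ty":-0.018,"tz":0.008,"claw":1},{"wx":0.4,"wy":1,"wz":0,"tx":0.04,"ty":-0.024,"tz":0.01,"claw":1},{"wx":0.4,"wy":1,"wz":0,"tx":0.048,"ty":-0.028,"tz":0.011,"claw":1},{"wx":0.4,"wy":1,"wz":0,"tx":0.048,"ty":-0.028,"tz":0.011,"claw":1}]'; cat >> h.py <<'E'
B=np.array([.5285,-.1705])
def pose(yaw,tilt,tipz,along):
    S=Ro.from_euler('z',yaw,degrees=True)*Ro.from_euler('y',-tilt,degrees=True)
    d=Ro.from_euler('z',yaw,degrees=True).apply([along,0,0])[:2]
    return np.r_[B+d,tipz]-S.apply([.110,0,-.1005])
E
python3 - <<'E'
from h import *
for a in((-78,6,.095,-.015),(-78,0,.082,-.015),(-78,-5,.074,-.015),(-78,-10,.068,-.015),(-78,-15,.063,-.015)):
    delta(pose(*a),a[0],a[1])
crop('side',230,120,170,200,3,'side13');crop('top',280,150,150,140,4,'top13')
E
```

```text
clock: 13.15
position: [0.497, -0.0286, 0.18]
tool_rot: [-0.006, 1.327, -1.367]
force: [0.2, 0.7, -2.4]
grip_width: 0.0172
t 13.15 pos [ 0.497  -0.0286  0.18  ] w [0.1 8.  0.1] d [-0.0009  0.0013  0.0109] dist 0.011 F [ 0.2  0.7 -2.4] grip 0.0172 q [-0.35  0.42  0.18  2.05  0.27  0.7  -0.19]
t 13.15 pos [ 0.497  -0.0286  0.18  ] w [ 0.  14.   0.1] d [0.0025 0.0013 0.0203] dist 0.02 F [ 0.2  0.7 -2.4] grip 0.0172 q [-0.35  0.42  0.18  2.05  0.27  0.7  -0.19]
t 13.15 pos [ 0.497  -0.0286  0.18  ] w [ 0.  19.   0.1] d [0.0035 0.0013 0.0295] dist 0.03 F [ 0.2  0.7 -2.4] grip 0.0172 q [-0.35  0.42  0.18  2.05  0.27  0.7  -0.19]
t 13.15 pos [ 0.497  -0.0286  0.18  ] w [ 0.  24.   0.1] d [0.0036 0.0012 0.0397] dist 0.04 F [ 0.2  0.7 -2.4] grip 0.0172 q [-0.35  0.42  0.18  2.05  0.27  0.7  -0.19]
t 13.15 pos [ 0.497  -0.0286  0.18  ] w [ 0.  29.   0.1] d [0.0038 0.0012 0.0506] dist 0.051 F [ 0.2  0.7 -2.4] grip 0.0172 q [-0.35  0.42  0.18  2.05  0.27  0.7  -0.19]
```

View pics/side13.png

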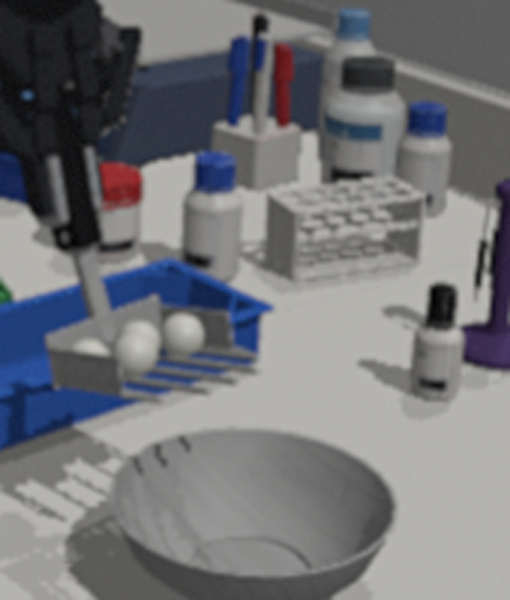

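View pics/top13.png

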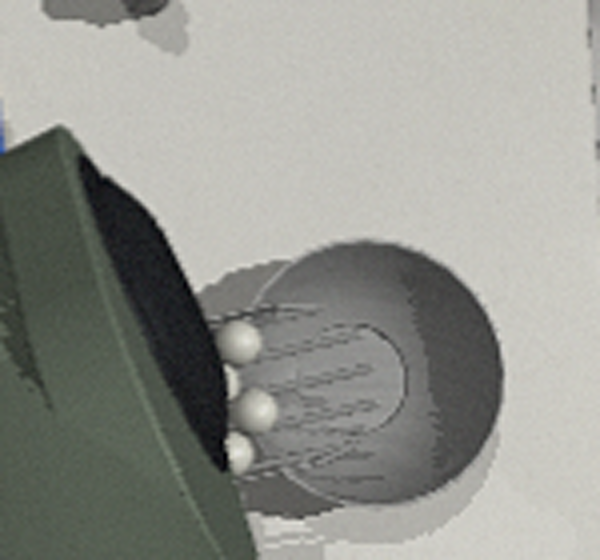

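Tips lie over the bowl's middle (top crop 370,370) with all four balls still in the scoop. Tipping slowly.

```bash
python3 -m creep '[{"wx":0,"wy":4,"wz":0,"tx":-0.0005,"ty":0.001,"tz":0.0055,"claw":1},{"wx":0,"wy":8,"wz":0.1,"tx":-0.0009,"ty":0.0013,"tz":0.011,"claw":1},{"wx":0,"wy":11,"wz":0.1,"tx":0.001,"ty":0.0013,"tz":0.0155,"claw":1},{"wx":0,"wy":14,"wz":0.1,"tx":0.0025,"ty":0.0013,"tz":0.0203,"claw":1},{"wx":0,"wy":16,"wz":0.1,"tx":0.003,"ty":0.0013,"tz":0.024,"claw":1},{"wx":0,"wy":18,"wz":0.1,"tx":0.0033,"ty":0.0013,"tz":0.0277,"claw":1},{"wx":0,"wy":20,"wz":0.1,"tx":0.0035,"ty":0.0013,"tz":0.0315,"claw":1},{"wx":0,"wy":22,"wz":0.1,"tx":0.0035,"ty":0.0013,"tz":0.0355,"claw":1}]'; python3 - <<'E'
from h import *
for a in((-78,-15,.063,-.015),(-78,-22,.060,-.015),(-78,-30,.06,-.015)):
    delta(pose(*a),a[0],a[1])
crop('side',230,120,170,200,3,'side14');crop('top',280,150,150,140,4,'top14')
E
```

```text
clock: 14.05
position: [0.5073, -0.0619, 0.1866]
tool_rot: [3.12, 1.429, 1.761]
force: [0.9, -0.6, -2.3]
grip_width: 0.0168
t 14.05 pos [ 0.5073 -0.0619  0.1866] w [ 0.2  6.9 -0.1] d [-0.0041 -0.0019  0.015 ] dist 0.016 F [ 0.9 -0.6 -2.3] grip 0.0168 q [ 0.12  0.45 -0.05  1.92 -0.16  0.81  0.4 ]
t 14.05 pos [ 0.5073 -0.0619  0.1866] w [ 0.2 13.9 -0.1] d [-0.0121 -0.0019  0.0299] dist 0.032 F [ 0.9 -0.6 -2.3] grip 0.0168 q [ 0.12  0.45 -0.05  1.92 -0.16  0.81  0.4 ]
t 14.05 pos [ 0.5073 -0.0619  0.1866] w [ 0.2 21.9 -0.1] d [-0.0224 -0.0019  0.048 ] dist 0.053 F [ 0.9 -0.6 -2.3] grip 0.0168 q [ 0.12  0.45 -0.05  1.92 -0.16  0.81  0.4 ]
```

View pics/side14.png

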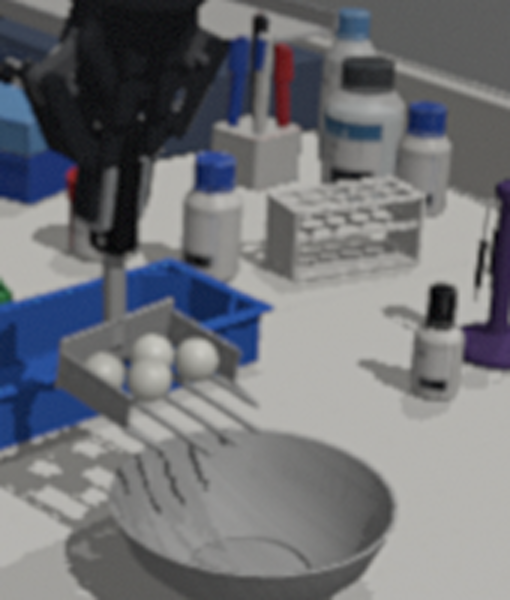

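View pics/top14.png

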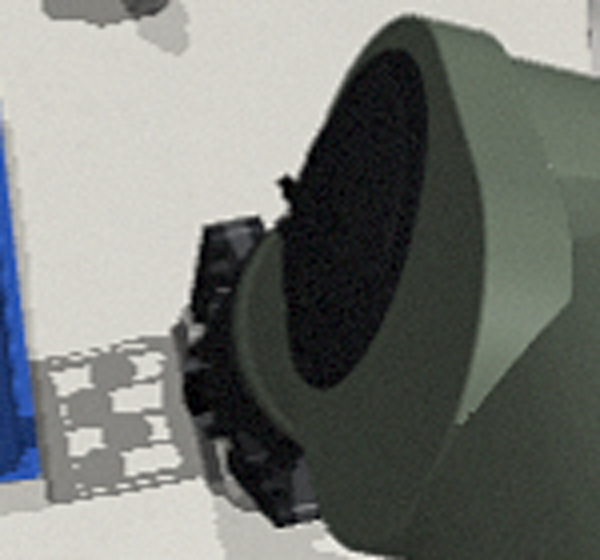

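```bash
python3 -m creep '[{"wx":0,"wy":2,"wz":0,"tx":-0.001,"ty":-0.001,"tz":0.004,"claw":1},{"wx":0.1,"wy":4,"wz":0,"tx":-0.002,"ty":-0.0019,"tz":0.0085,"claw":1},{"wx":0.2,"wy":6,"wz":0,"tx":-0.0035,"ty":-0.0019,"tz":0.013,"claw":1},{"wx":0.2,"wy":7,"wz":0,"tx":-0.004,"ty":-0.0019,"tz":0.015,"claw":1},{"wx":0.2,"wy":9,"wz":0,"tx":-0.0065,"ty":-0.0019,"tz":0.0195,"claw":1},{"wx":0.2,"wy":10,"wz":0,"tx":-0.0075,"ty":-0.0019,"tz":0.0215,"claw":1}]'; python3 - <<'E'
from h import *
for a in((-78,-22,.060,-.015),(-78,-30,.06,-.015)):
    delta(pose(*a),a[0],a[1])
crop('side',230,120,170,200,3,'side15')
E
```

```text
clock: 14.75
position: [0.5103, -0.0855, 0.1909]
tool_rot: [3.135, 1.256, 1.771]
force: [0.1, 0.1, -1.9]
grip_width: 0.0169
t 14.75 pos [ 0.5103 -0.0855  0.1909] w [-0.1  4.  -0.2] d [-0.0057  0.0002  0.0062] dist 0.008 F [ 0.1  0.1 -1.9] grip 0.0169 q [ 0.3   0.51 -0.11  1.84 -0.29  0.94  0.6 ]
t 14.75 pos [ 0.5103 -0.0855  0.1909] w [-0.1 12.  -0.2] d [-0.0189  0.0002  0.0222] dist 0.029 F [ 0.1  0.1 -1.9] grip 0.0169 q [ 0.3   0.51 -0.11  1.84 -0.29  0.94  0.6 ]
```

View pics/side15.png

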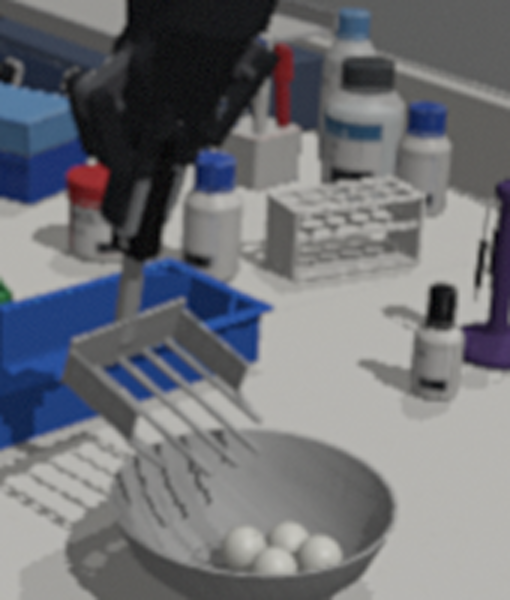

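All four balls are in the bowl (side crop 245,547; 275,565; 290,538; 320,553). Next I'll lift, level the scoop and return to the park tray.

```bash
python3 - <<'E'
from h import *
delta([.503,-.045,.235],-78,0)
delta([.503,-.0855,.22],-78,-17)
crop('top',180,150,150,140,4,'top15')
E
```

```text
t 14.8 pos [ 0.5103 -0.086   0.1908] w [ -0.2 -18.1  -0.1] d [-0.0291  0.0013 -0.0533] dist 0.061 F [-0.1 -0.9 -2.1] grip 0.0169 q [ 0.3   0.51 -0.11  1.84 -0.29  0.94  0.6 ]
t 14.8 pos [ 0.5103 -0.086   0.1908] w [-0.2 -1.1 -0.2] d [-0.0271 -0.007  -0.0109] dist 0.03 F [-0.1 -0.9 -2.1] grip 0.0169 q [ 0.3   0.51 -0.11  1.84 -0.29  0.94  0.6 ]
```

View pics/top15.png

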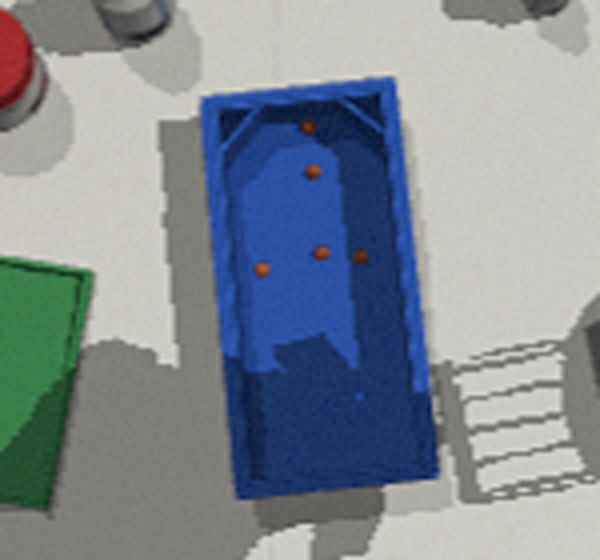

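All five chips are in the blue tray (308,127; 313,171; 322,252; 360,257; 262,269).

```bash
python3 -m creep '[{"wx":0,"wy":0,"wz":0,"tx":-0.014,"ty":0,"tz":-0.007,"claw":1},{"wx":0,"wy":-1,"wz":0,"tx":-0.025,"ty":0,"tz":-0.016,"claw":1},{"wx":0,"wy":-5,"wz":0,"tx":-0.027,"ty":0,"tz":-0.025,"claw":1},{"wx":0,"wy":-9,"wz":0,"tx":-0.028,"ty":0,"tz":-0.035,"claw":1},{"wx":0,"wy":-13,"wz":0,"tx":-0.029,"ty":0,"tz":-0.045,"claw":1},{"wx":0,"wy":-18,"wz":0,"tx":-0.029,"ty":0.001,"tz":-0.053,"claw":1},{"wx":0,"wy":-18,"wz":0,"tx":-0.029,"ty":0.001,"tz":-0.053,"claw":1}]'; python3 - <<'E'
from h import *
delta([.49,.12,.235],-43,0)
delta([.471,.2923,.2],-9,0)
E
```

```text
clock: 15.55
position: [0.5029, -0.0407, 0.2368]
tool_rot: [1.054, 1.565, -0.306]
force: [0.4, -1.0, -1.5]
grip_width: 0.017
t 15.55 pos [ 0.5029 -0.0407  0.2368] w [-34.9   0.3  -0.2] d [ 0.0014  0.0211 -0.1599] dist 0.161 F [ 0.4 -1.  -1.5] grip 0.017 q [-0.03  0.34 -0.01  1.93  0.01  0.86  0.17]
t 15.55 pos [ 0.5029 -0.0407  0.2368] w [-68.9   0.3  -0.2] d [ 0.0359  0.0385 -0.3324] dist 0.337 F [ 0.4 -1.  -1.5] grip 0.017 q [-0.03  0.34 -0.01  1.93  0.01  0.86  0.17]
```

```bash
python3 -m creep '[{"wx":-6,"wy":0,"wz":0,"tx":0,"ty":0.003,"tz":-0.03,"claw":1},{"wx":-14,"wy":0,"wz":0,"tx":0,"ty":0.008,"tz":-0.07,"claw":1},{"wx":-22,"wy":0.1,"wz":0,"tx":0,"ty":0.013,"tz":-0.11,"claw":1},{"wx":-30,"wy":0.2,"wz":0,"tx":0,"ty":0.018,"tz":-0.15,"claw":1},{"wx":-38,"wy":0.2,"wz":0,"tx":0,"ty":0.023,"tz":-0.19,"claw":1},{"wx":-46,"wy":0.3,"wz":-0.1,"tx":0.005,"ty":0.028,"tz":-0.23,"claw":1},{"wx":-54,"wy":0.3,"wz":-0.1,"tx":0.01,"ty":0.033,"tz":-0.27,"claw":1},{"wx":-62,"wy":0.3,"wz":-0.2,"tx":0.02,"ty":0.037,"tz":-0.31,"claw":1}]'; python3 - <<'E'
from h import *
delta([.471,.2923,.15],-9,0)
E
```

```text
clock: 16.35
position: [0.4741, 0.2721, 0.2175]
tool_rot: [0.523, 1.568, 0.251]
force: [0.5, 0.4, -1.9]
grip_width: 0.0173
t 16.35 pos [0.4741 0.2721 0.2175] w [-6.6  0.1 -0.1] d [ 0.0675  0.0185 -0.0086] dist 0.071 F [ 0.5  0.4 -1.9] grip 0.0173 q [-0.38  0.45 -0.34  1.83  0.19  0.89  0.5 ]
```

```bash
python3 -m creep '[{"wx":-3,"wy":0,"wz":0,"tx":0,"ty":0.01,"tz":-0.005,"claw":1},{"wx":-6.6,"wy":0,"wz":0,"tx":0.01,"ty":0.0185,"tz":-0.0086,"claw":1},{"wx":-6.6,"wy":0,"wz":0,"tx":0.03,"ty":0.0185,"tz":-0.0086,"claw":1},{"wx":-6.6,"wy":0,"wz":0,"tx":0.05,"ty":0.0185,"tz":-0.0086,"claw":1},{"wx":-6.6,"wy":0,"wz":0,"tx":0.0675,"ty":0.0185,"tz":-0.0086,"claw":1},{"wx":-6.6,"wy":0,"wz":0,"tx":0.0675,"ty":0.0185,"tz":-0.0086,"claw":1}]'; python3 - <<'E'
from h import *
delta([.471,.2923,.104],-9,0)
o=bot.observe();R=Ro.from_euler('xyz',o['tool_rot']);p=o['position']
S=R*Ro.from_matrix(np.array([[0,0,1],[0,1,0],[-1,0,0]])).inv()
im=bot.grab_frame('side')
for v in([0.109,0,-.101],[.091,.036,-.101],[.091,-.036,-.101],[.016,.042,-.071],[.016,-.042,-.071]):
    u=proj('side',p+S.apply(v))[0]; cv2.circle(im,tuple(int(round(a)) for a in u),0,(0,0,255),-1)
crop(im,120,130,140,110,5,'side16');crop('top',110,150,120,140,5,'top16')
E
```

```text
clock: 16.95
position: [0.4703, 0.2915, 0.1492]
tool_rot: [-0.494, 1.569, -0.651]
force: [0.4, -1.0, -0.3]
grip_width: 0.0169
t 16.95 pos [0.4703 0.2915 0.1492] w [0.  0.1 0. ] d [0.0452 0.0009 0.0005] dist 0.045 F [ 0.4 -1.  -0.3] grip 0.0169 q [-0.42  0.55 -0.34  1.87  0.26  0.76  0.52]
```

View pics/side16.png

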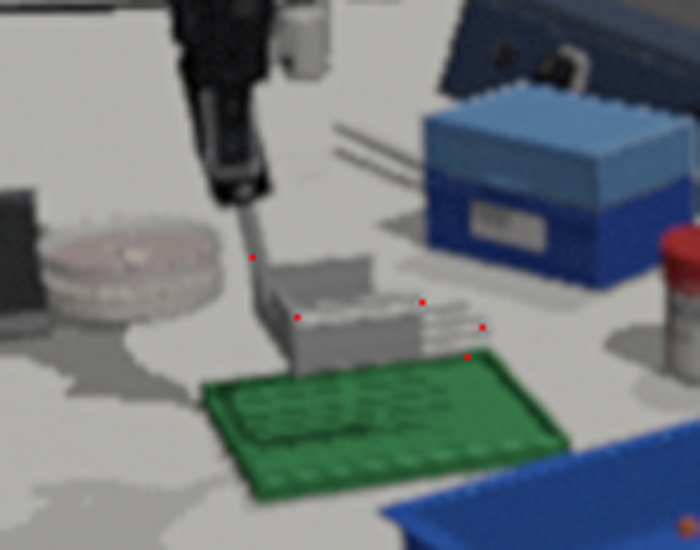

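View pics/top16.png

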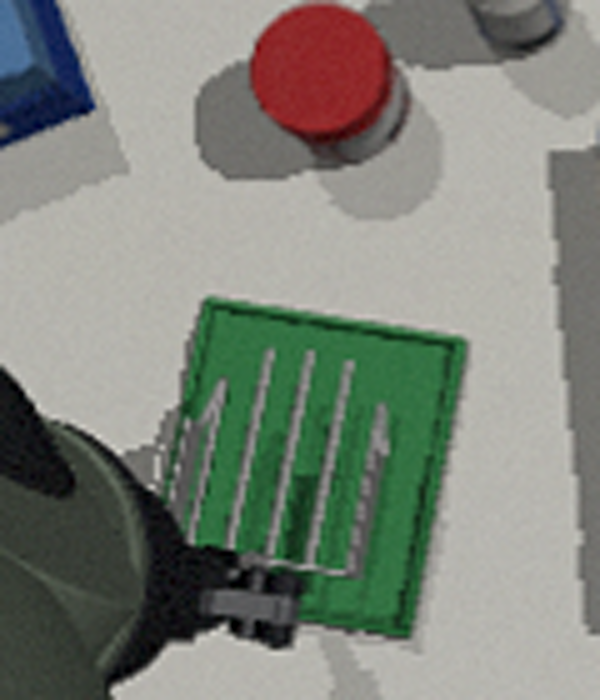

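```bash
python3 -m creep '[{"wx":0,"wy":0,"wz":0,"tx":0.015,"ty":0,"tz":0.001,"claw":1},{"wx":0,"wy":0,"wz":0,"tx":0.03,"ty":0,"tz":0.001,"claw":1},{"wx":0,"wy":0,"wz":0,"tx":0.038,"ty":0,"tz":0.001,"claw":1},{"wx":0,"wy":0,"wz":0,"tx":0.042,"ty":0,"tz":0.001,"claw":1},{"wx":0,"wy":0,"wz":0,"tx":0.0445,"ty":0,"tz":0.001,"claw":1},{"wx":0,"wy":0,"wz":0,"tx":0.0458,"ty":0,"tz":0.001,"claw":1},{"wx":0,"wy":0,"wz":0,"tx":0.0458,"ty":0,"tz":0.001,"claw":1}]'; python3 - <<'E'
from h import *
delta([.471,.2923,.104],-9,0)
crop('side',120,130,140,110,5,'side17')
E
```

```text
clock: 17.75
position: [0.4725, 0.2923, 0.1055]
tool_rot: [0.443, 1.567, 0.286]
force: [0.2, 0.6, -1.6]
grip_width: 0.0169
t 17.75 pos [0.4725 0.2923 0.1055] w [ 0.   0.2 -0.1] d [ 0.0015 -0.0002 -0.0014] dist 0.002 F [ 0.2  0.6 -1.6] grip 0.0169 q [-0.44  0.62 -0.31  1.89  0.29  0.67  0.49]
```

View pics/side17.png

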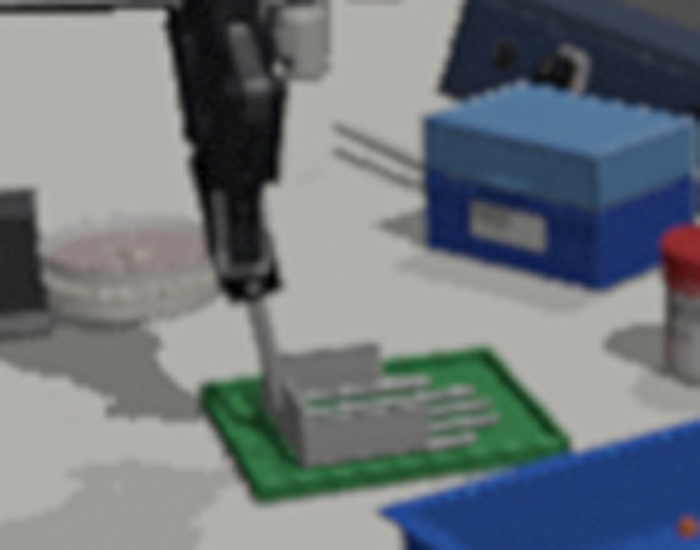

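```bash
python3 -m creep '[{"wx":0,"wy":0.2,"wz":0,"tx":0.001,"ty":0,"tz":-0.0005,"claw":1},{"wx":0,"wy":0.2,"wz":0,"tx":0.002,"ty":0,"tz":-0.0005,"claw":1},{"wx":0,"wy":0.2,"wz":0,"tx":0.0025,"ty":0,"tz":-0.0005,"claw":1},{"wx":0,"wy":0.2,"wz":0,"tx":0.0025,"ty":0,"tz":-0.0005,"claw":1}]'; python3 - <<'E'
from h import *
delta([.471,.2923,.104],-9,0)
E
```

```text
clock: 18.2
position: [0.472, 0.2927, 0.1038]
tool_rot: [1.352, 1.569, 1.195]
force: [-4.6, -1.0, 13.0]
grip_width: 0.0171
t 18.2 pos [0.472  0.2927 0.1038] w [ 0.   0.  -0.1] d [-0.0002 -0.0006 -0.0009] dist 0.001 F [-4.6 -1.  13. ] grip 0.0171 q [-0.43  0.62 -0.31  1.89  0.29  0.67  0.49]
```

Floor contact (13 N). Release, then retreat upward.

```bash
python3 -m creep '[{"wx":0,"wy":0,"wz":0,"tx":-0.0005,"ty":0,"tz":0,"claw":0.6},{"wx":0,"wy":0,"wz":0,"tx":-0.0005,"ty":0,"tz":0,"claw":0.3},{"wx":0,"wy":0,"wz":0,"tx":-0.0005,"ty":0,"tz":0,"claw":0},{"wx":0,"wy":0,"wz":0,"tx":-0.0005,"ty":0,"tz":0,"claw":0},{"wx":0,"wy":0,"wz":0,"tx":-0.0005,"ty":0,"tz":0,"claw":0},{"wx":0,"wy":0,"wz":0,"tx":-0.0005,"ty":0,"tz":0,"claw":0}]' 20; python3 - <<'E'
from h import *
delta([.471,.2923,.25],-9,0)
crop('side',120,130,140,110,5,'side18')
E
```

```text
clock: 18.8
position: [0.472, 0.2927, 0.1042]
tool_rot: [1.384, 1.569, 1.228]
force: [0.5, 0.4, -0.9]
grip_width: 0.0851
t 18.8 pos [0.472  0.2927 0.1042] w [ 0.   0.  -0.1] d [-0.1458 -0.0002 -0.0008] dist 0.146 F [ 0.5  0.4 -0.9] grip 0.0851 q [-0.43  0.62 -0.31  1.89  0.29  0.67  0.49]
```

View pics/side18.png

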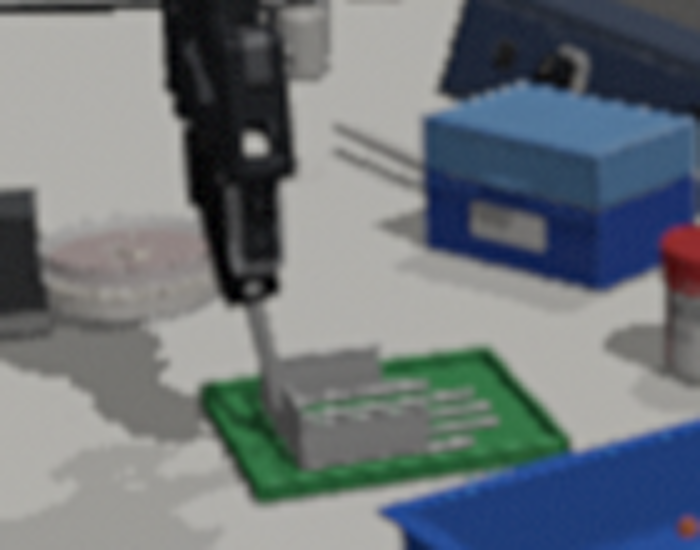

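```bash
python3 -m creep '[{"wx":0,"wy":0,"wz":0,"tx":-0.02,"ty":0,"tz":0,"claw":0},{"wx":0,"wy":0,"wz":0,"tx":-0.05,"ty":0,"tz":0,"claw":0},{"wx":0,"wy":0,"wz":0,"tx":-0.09,"ty":0,"tz":0,"claw":0},{"wx":0,"wy":0,"wz":0,"tx":-0.13,"ty":0,"tz":0,"claw":0},{"wx":0,"wy":0,"wz":0,"tx":-0.146,"ty":0.03,"tz":-0.02,"claw":0},{"wx":0,"wy":0,"wz":0,"tx":-0.146,"ty":0.07,"tz":-0.04,"claw":0},{"wx":0,"wy":0,"wz":0,"tx":-0.146,"ty":0.11,"tz":-0.05,"claw":0},{"wx":0,"wy":0,"wz":0,"tx":-0.146,"ty":0.11,"tz":-0.05,"claw":0}]'; python3 - <<'E'
from h import *
delta([.471,.2923,.25],-9,0)
s=bot.grab_frame('side');t=bot.grab_frame('top')
crop(s,120,110,270,220,2.9,'side19');crop(t,130,120,290,170,2.7,'top19')
hsv=cv2.cvtColor(t,cv2.COLOR_BGR2HSV)
m=cv2.inRange(hsv,(0,110,50),(14,255,255))|cv2.inRange(hsv,(172,110,50),(180,255,255))
mm=np.zeros_like(m);mm[165:280,225:295]=m[165:280,225:295]
n,l,st,ce=cv2.connectedComponentsWithStats(mm)
for i in range(1,n):print('chip',((onz('top',[ce[i]],.006)[0]-C)@RT.as_matrix()*1000).round(0))
E
```

```text
clock: 19.65
position: [0.4372, 0.4141, 0.2505]
tool_rot: [1.767, 1.566, 1.616]
force: [-0.3, -0.5, 0.1]
grip_width: 0.0853
t 19.65 pos [0.4372 0.4141 0.2505] w [ 0.4 -0.1 -0.3] d [-1.000e-04 -1.154e-01  5.170e-02] dist 0.126 F [-0.3 -0.5  0.1] grip 0.0853 q [-0.58  0.5  -0.39  1.65  0.21  1.03  0.38]
chip [100.  -3.   3.]
chip [73. -4.  3.]
chip [24. -3.  3.]
chip [ 18. -26.   3.]
chip [18. 32.  3.]
```

View pics/side19.png

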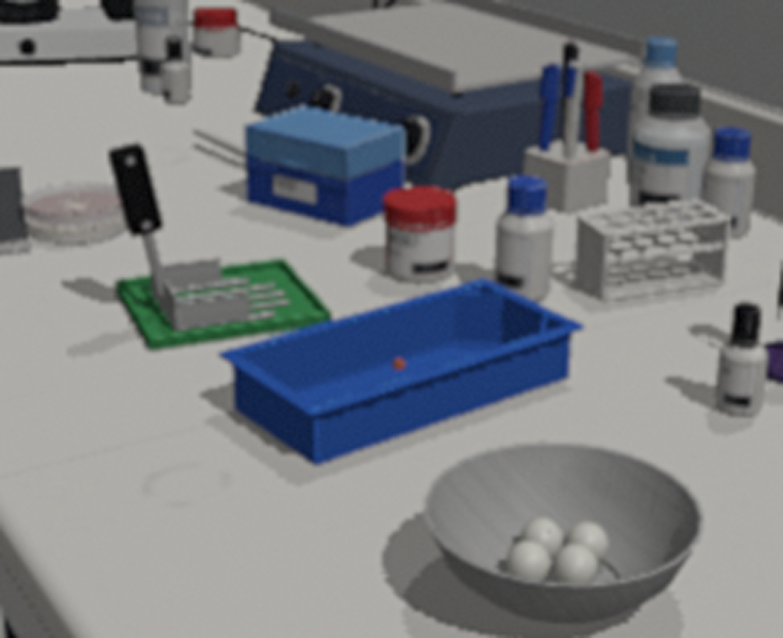

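View pics/top19.png

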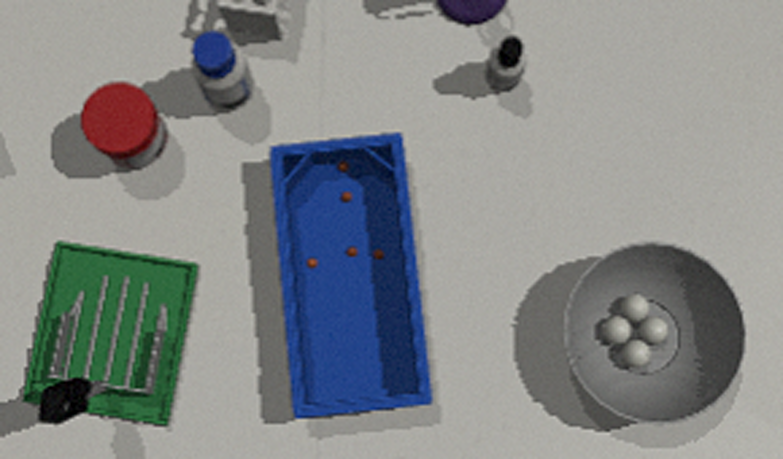

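All good: four balls in the bowl, five chips in the blue tray, the scoop flat in the green tray, and the bystanders where they were.

```bash
python3 -c "
from h import *
print(bot.job_done())"
```

```text
the job is handed in; nothing more can be done
None
```

The job is done and was handed in at about 19.7 s on the robot's clock. No verdict was reported.

I gripped the scoop by its handle and pushed it along the blue tray's floor to the far wall. Tilting it about 18° rolled all four balls against the back plate. I then lifted it clear, shook it lightly, and tipped the balls slowly into the bowl. The scoop went back flat into its green tray, and the arm withdrew.

What the last pictures and readings showed:
- **Balls:** all four lie together near the middle of the bowl.
- **Chips:** all five measured inside the blue tray, at tray x 18 to 100 mm and y -26 to 32 mm.
- **Scoop:** it looks flat in the green tray, close to where it started. I judged this by eye and by the 13 N contact force when setting it down, and did not measure its tilt.
- **Bystanders:** the bottle, cup and dropper look unmoved in both views; I did not measure their positions.
- **Robot:** open, clear of everything, with no contact force.

- **Chips not seen at the lift:** the arm hid part of the tray during the lift, so I could not see all five chips at that point. All five showed up once the arm had moved away.
- **Joint limit:** joint 6 touched its lower limit (0.16 rad) while the scoop was being tilted up, so I eased the tilt as it rose.

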